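# Put the blue detergent canister back in its tight row and latch the gate

### The job

Put the blue canister back into the row in the canister bay: nudge the red and green canisters apart, slide the blue one in upright between them all the way back in line with the others, then swing the orange gate shut until its catch snaps. Keep the row standing in the bay, do not tip any canister over, leave everything else on the bench where it is, and let go at the end.

Things in the scene. Friction and masses are not known exactly. Their poses are not given: they have to be found in the camera images.
- bay: Steel bay fixed to the bench, for a row of five canisters side by side along its y. Origin at bench height, mid bay; x into the bay (away from robot), y left, z up. Floor top z=12 mm, x -85 to +65. Open at the front. Side guides y=+-150 mm (inner faces), back lip x=+53.5 (inner face), both 72 mm high. A canister that is home has its middle at x=0 (within 1 mm), its front at x=-52.5.
- overshelf (a point): Middle of the underside of the wire overshelf over the row: bars from bay x=-49 to +53 mm, undersides 207 mm and tops 219 mm above the bench, on four 12 mm posts at bay x=-43 and +50, y=+-168 mm. An upright tool cannot reach in under it: tilt it, fingers forward and down.
- hinge (a point): On the gate's vertical hinge axis, 50 mm above the bench, at bay x=-66, y=+160 mm.
- catch (a point): Sprung white roller (12 mm) of the gate's catch, 50 mm above the bench, at bay x=-74, y=-165 mm; its black block reaches to y=-194 and 76 mm up. Axes as the bay's.
- gate (a joint): Orange gate, rad: 0 shut, grows as it opens to the robot, stop at 1.95. Plate 312 mm long, 10 thick (hinge axis in mid-plane), 18 to 83 mm above bench. At angle a it points from the hinge along bay (x,y)=(-sin a,-cos a), outer face along (-cos a,sin a). Stays where left (0.04 N m). From 0.06 to 0.02 rad it must pass the roller: about 4 N at the free edge, 8 N half-way; then it snaps to 0.
- gate_edge (a point): Middle of the gate's free edge, 312 mm from the hinge axis, 50 mm above the bench. Shut, the gate's inner face is 8.5 mm in front of canisters that are home.
- blue_mid (a point): Blue canister, white cap, loose on the bench at the right: the one to put back. 54 mm wide (y), 105 deep (x), flat sides 92 mm high, then 40 mm wide to 106, then a cap 34 mm across to 121 mm, 20 mm behind mid. 0.3 to 0.6 kg. Point: its middle, 60 mm above its underside; x along the depth, pointing to its back, z up.
- red_mid (a point): Red canister, white cap, loose, home in the row, left or right of green; 37 to 43 mm gap between them. 54 mm wide (y), 105 deep (x), flat sides 92 mm high, then 40 mm wide to 106, then a cap 34 mm across to 121 mm, 20 mm behind mid. 0.3 to 0.6 kg. Point: its middle, 60 mm above its underside; x along the depth, pointing to its back, z up.
- green_mid (a point): Green canister, white cap, loose, home in the row, on the other side of the gap. 54 mm wide (y), 105 deep (x), flat sides 92 mm high, then 40 mm wide to 106, then a cap 34 mm across to 121 mm, 20 mm behind mid. 0.3 to 0.6 kg. Point: its middle, 60 mm above its underside; x along the depth, pointing to its back, z up.
- grey_a_mid (a point): Grey canister, black cap, loose, at one end of the row, touching red or green; 18 to 24 mm free to the side guide. 54 mm wide (y), 105 deep (x), flat sides 92 mm high, then 40 mm wide to 106, then a cap 34 mm across to 121 mm, 20 mm behind mid. 0.3 to 0.6 kg. Point: its middle, 60 mm above its underside; x along the depth, pointing to its back, z up.
- grey_b_mid (a point): Grey canister, black cap, loose, at the other end of the row, likewise. 54 mm wide (y), 105 deep (x), flat sides 92 mm high, then 40 mm wide to 106, then a cap 34 mm across to 121 mm, 20 mm behind mid. 0.3 to 0.6 kg. Point: its middle, 60 mm above its underside; x along the depth, pointing to its back, z up.
- white_mid (a point): White canister, black cap, loose on the bench at the right, 50 mm or more clear of blue; leave it. 54 mm wide (y), 105 deep (x), flat sides 92 mm high, then 40 mm wide to 106, then a cap 34 mm across to 121 mm, 20 mm behind mid. 0.3 to 0.6 kg. Point: its middle, 60 mm above its underside; x along the depth, pointing to its back, z up.
- mug: White mug, 80 mm across, 90 mm high, origin under its middle; leave it.
- pot: Steel pot, 140 mm across, 110 mm high, origin under its middle; leave it.
- brush: Washing-up brush, 200 mm long, lying along its x, origin under its middle; leave it.
- sprayer: Clear bottle with a red cap, 68 mm across, 190 mm high, origin under its middle; leave it.
Things that resemble listed ones, but are neither listed nor needed, are in the scene too. What is meant by the part that bears green_mid is not pink, and is the larger of those in its own colour.

How it is judged:
By the outcome, as a careful person would: the job done as asked, in the order asked, and still so for the second after the job is handed in, with the robot touching nothing.
It also fails if it takes over 72 s, if anything falls off the work surface, if the arm or the gripper's body presses on something with over 40 N, if the wrist force passes 120 N, or if a joint passes its speed limit or range.

### The arm

A 6-joint arm with a two-finger parallel gripper is mounted at the origin on the work surface. World frame = base frame: x ahead of the robot, y to its left, z up, the work surface at z = 0. Lengths are in m, angles in rad, forces in N, time in s.
With the tool pointing down it reaches from about 0.35 to 0.925 m from the base axis. Payload 6.4 kg.
Tool frame: the origin (TCP) lies midway between the tips of the shut fingers; the grasp point (between the pads) lies 19 mm behind it; z points along the fingers, x is the direction in which the jaws open and shut, and the axes are right-handed (so a half turn about z gives the same grasp; the last joint's range is limited). The gripper opens to 94 mm and grips with 3 to 60 N. Pads are 16 mm wide; open, the fingers measure 119 mm over their backs; the gripper's body (75 mm by 177 mm) begins 78 mm behind the grasp point.
Start: joints at [1.127, 0.245, 1.558, -0, 1.339, -0.174], TCP at [0.173, 0.626, 0.205] pointing down, gripper open.
Joint ranges: [-3.13, 3.13], [-1.02, 2.26], [0.13, 2.54], [-0.95, 4.09], [0.21, 2.88], [-2.74, 2.74]. Speed limits (rad/s): [2.57, 2.57, 3.14, 3.14, 3.14, 3.14].

### API

Orientations are given as [roll, pitch, yaw] about the fixed x, y, z axes, in that order (R = Rz(yaw) Ry(pitch) Rx(roll)).
In Python, from station import * gives the robot as it stands. The module is installed in compiled form; this text tells all that it offers.
- The arm moves only by the shell command python3 -m jog 'ROWS' [FORCE]. ROWS is text: rows parted by semicolons, each of 5 numbers parted by spaces: the shift along the tool's x, y, z in cm, then the turn about the tool's z in degrees, then the gripper's target within -1 to 1 (shut at 1, half-way at 0, fully open at -1). A call has 1 to 20 rows; each row is the pose to reach, as a shift and turn from the pose commanded when the call began, along the tool's axes at that moment; what a row does not reach only later rows make up. A row lasts 1/8 s, in which the tool goes at most 62.5 mm and 10.7 degrees, less where a joint would pass 70% of its speed; a pose out of reach is approached as far as the arm can. A call with a gripper value outside its range is refused whole. The fingers move at their own pace and stop on an object; FORCE is the grip in N (left out, the last holds). Time passes only in rows, so rows that repeat a pose let the fingers close. It gives the time, the measured TCP pose, the force and the opening at its end, in the units of the state.
- observe(): the state, without advancing time (a new reading comes with each control period).
- get_image(name): name is "side" or "top" or "wrist"; returns (picture, depth): 384x512x3 uint8, blue, green, red; 384x512 float32, m along the optical axis (not along the pixel's ray), 0 where there is no reading.
- camera_model(name): a dict with "fx", "fy", "cx", "cy" (pixels), "extrinsics" (4x4, takes a point from world to camera coordinates). Camera axes: x right, y down, z forward; pixel columns grow to the right and rows downward; lengths in m; the calibration is good to about 2 mm. A picture is of the moment at which its call begins: read the wrist's pose just before it. camera_model takes no time and is no camera call; for the wrist camera it gives the pose at the moment of the call.
- hand_in(): hands the job in, once; it reports no verdict.
The state is a dict: "t": time; "joint_pos": joint angles; "qd": joint speeds; "joint_efforts": joint torques, N m; "tcp_pos": TCP position; "eef_rot": TCP orientation; "force": force on the tool from outside, world axes, zero at the start; "ft_torque": the same for the moment, N m; "grip_width": opening from 0.0 (shut) to 1.0 (fully open).
Only numpy, scipy, OpenCV 4.12 (cv2) and the standard library are available. Lean on these libraries where they do the work, as an engineer would, in place of code of your own. Each camera call takes 0.05 s, during which the arm holds its last target.

## Working session

There is one attempt and no reset: what is moved stays moved. The work goes in short steps, Python scripts to look and compute and a shell command to move; the robot and the scene stay as the last step left them, time stands still between calls to the robot, and variables do not carry over. Pictures are saved under pics/ and viewed, and the job is handed in when it is done.

```bash
ls; mkdir -p pics; python3 - <<'E'
from station import *
import cv2
s=observe();print(s)
for n in ["side","top","wrist"]:
    p,d=get_image(n);cv2.imwrite(f"pics/{n}0.png",p)
    import numpy as np
    np.save(f"pics/{n}0.npy",d)
    c=camera_model(n);print(n,c)
E
```

```text
pics
{'t': 0.0, 'joint_pos': array([ 1.12690262e+00,  2.45839236e-01,  1.55899180e+00, -3.54107951e-05,
        1.33868876e+00, -1.74083774e-01]), 'qd': array([ 0.00113275, -0.00063666,  0.00076042,  0.00044104, -0.00196953,
       -0.00037743]), 'joint_efforts': array([-4.61149721e-04, -4.15840101e+01, -3.14602375e+01,  6.84432336e-02,
        3.32638482e-02, -1.39746844e-04]), 'tcp_pos': array([0.17298987, 0.6259389 , 0.20434121]), 'eef_rot': array([-3.14129279e+00,  1.90398002e-03,  1.30099486e+00]), 'force': array([-0.21590718,  0.62494301,  0.68837174]), 'ft_torque': array([-0.01314381, -0.03072286, -0.00020415]), 'grip_width': 1.000975872983247}
side {'fx': 421.9616404449559, 'fy': 421.9616404449559, 'cx': 254.96426992479022, 'cy': 181.99407595225932, 'extrinsics': array([[ 0.7870237 , -0.61689575, -0.00577356, -0.3904167 ],
       [-0.35550364, -0.44585641, -0.8214799 ,  0.31746604],
       [ 0.50419328,  0.64857667, -0.57020824,  1.2081032 ],
       [ 0.        ,  0.        ,  0.        ,  1.        ]])}
top {'fx': 376.2038408911288, 'fy': 376.2038408911288, 'cx': 256.8284719993825, 'cy': 191.8540854993524, 'extrinsics': array([[ 3.22405683e-03, -9.99944199e-01, -1.00600255e-02,
         3.94213296e-04],
       [-9.84252755e-01, -1.39514118e-03, -1.76761329e-01,
         5.08612218e-01],
       [ 1.76737431e-01,  1.04714964e-02, -9.84202331e-01,
         1.39485177e+00],
       [ 0.00000000e+00,  0.00000000e+00,  0.00000000e+00,
         1.00000000e+00]])}
wrist {'fx': 309.45124906680263, 'fy': 309.45124906680263, 'cx': 254.17410516637386, 'cy': 188.18525761835687, 'extrinsics': array([[ 0.26612671,  0.96393349, -0.00296628, -0.64903575],
       [ 0.92805183, -0.2553861 ,  0.27110468, -0.02821339],
       [ 0.26056933, -0.07490106, -0.9625453 ,  0.39334251],
       [ 0.        ,  0.        ,  0.        ,  1.        ]])}
```

View pics/side0.png

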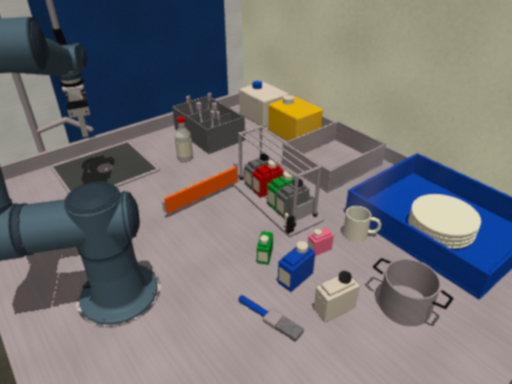

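View pics/top0.png

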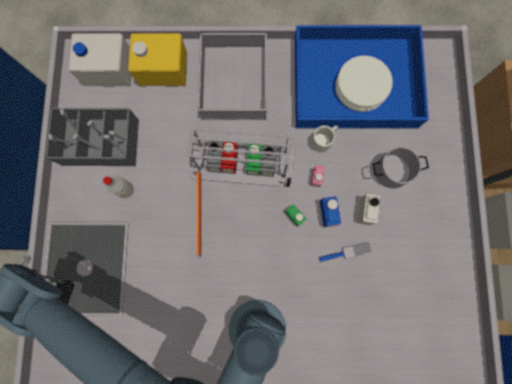

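View pics/wrist0.png

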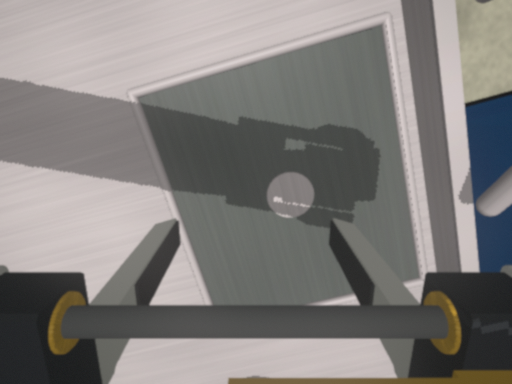

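The side and top views show the bay near top pixel (240,158) and the gate open at about (198,212). Blue is at (331,210), white at (371,208), and the small green and pink decoys are at (295,214) and (318,175). In the row, red is at (230,157) and green at (254,158), with grey canisters at both ends. Next I'll measure.

```bash
cat > h.py <<'E'
import numpy as np, cv2
from station import *
def pts(cm,d):
    v,u=np.mgrid[0:384,0:512]
    X=(u-cm['cx'])/cm['fx']*d; Y=(v-cm['cy'])/cm['fy']*d
    P=np.stack([X,Y,d],-1); E=cm['extrinsics']
    W=(P-E[:3,3])@E[:3,:3]; W[d<=0]=np.nan
    return W
def proj(cm,p):
    q=cm['extrinsics'][:3,:3]@np.asarray(p)+cm['extrinsics'][:3,3]
    return np.array([cm['fx']*q[0]/q[2]+cm['cx'],cm['fy']*q[1]/q[2]+cm['cy']])
def ray(cm,u,v,z):
    E=cm['extrinsics'];o=-E[:3,:3].T@E[:3,3]
    r=E[:3,:3].T@np.array([(u-cm['cx'])/cm['fx'],(v-cm['cy'])/cm['fy'],1])
    return o+r*(z-o[2])/r[2]
E
python3 - <<'E'
from h import *
for n in ["top","side"]:
    p=cv2.imread(f"pics/{n}0.png");d=np.load(f"pics/{n}0.npy");c=camera_model(n);W=pts(c,d)
    hsv=cv2.cvtColor(p,cv2.COLOR_BGR2HSV)
    H,S,V=hsv[...,0],hsv[...,1],hsv[...,2]
    for name,m in dict(orange=(H>3)&(H<14)&(S>180)&(V>120),blue=(H>108)&(H<125)&(S>150)&(V>60),green=(H>50)&(H<75)&(S>150),red=((H<3)|(H>176))&(S>190)).items():
        k,l,st,ce=cv2.connectedComponentsWithStats(m.astype(np.uint8))
        for i in range(1,k):
            if st[i,4]>25:
                w=W[(l==i)&(d>0)]
                print(n,name,st[i],ce[i].round(1),np.nanmedian(w,0).round(4),np.nanpercentile(w,[3,97],axis=0).round(3).tolist())
    # crops
x=cv2.imread("pics/top0.png");cv2.imwrite("pics/topc.png",cv2.resize(x[115:275,180:390],None,fx=3.8,fy=3.7,interpolation=cv2.INTER_CUBIC))
x=cv2.imread("pics/side0.png");cv2.imwrite("pics/sidec.png",cv2.resize(x[115:275,160:360],None,fx=4,fy=3.7,interpolation=cv2.INTER_CUBIC))
E
```

```text
top orange [197 173   3  81 135] [198.6 212.1] [0.43   0.218  0.0666] [[0.283, 0.213, 0.059], [0.57, 0.223, 0.086]]
top blue [ 295   26  133  102 3418] [371.8  64.4] [ 1.106  -0.4881  0.0438] [[0.78, -0.642, 0.008], [1.172, -0.177, 0.102]]
top blue [74 43 12 12 47] [79.8 49. ] [1.0341 0.6705 0.1632] [[1.017, 0.655, 0.149], [1.059, 0.694, 0.17]]
top blue [295  53  14  21  75] [299.7  62.1] [ 1.03   -0.1722  0.0217] [[0.978, -0.204, 0.009], [1.1, -0.151, 0.103]]
top blue [306  58  11  10  37] [310.3  62.8] [ 1.0612 -0.2186  0.0115] [[1.044, -0.239, 0.007], [1.08, -0.201, 0.019]]
top blue [296  78   5  13  29] [297.2  83.6] [ 0.9278 -0.1533  0.0978] [[0.904, -0.164, 0.069], [0.96, -0.151, 0.104]]
top blue [299  89  11  12  26] [303.9  94.6] [ 0.9192 -0.1902  0.0131] [[0.89, -0.208, 0.006], [0.942, -0.17, 0.04]]
top blue [296  92   9  22  65] [297.8 104.1] [ 0.8529 -0.1525  0.0818] [[0.81, -0.184, 0.008], [0.891, -0.151, 0.105]]
top blue [333  93  18  22  47] [340.7 103.3] [ 0.8848 -0.3336  0.0132] [[0.842, -0.374, 0.008], [0.923, -0.31, 0.018]]
top blue [321 199  17  27 101] [325.5 212.
[... 1387 characters left out ...]
e [279 248  35  43 859] [297.4 266.1] [ 0.4177 -0.2941  0.0843] [[0.381, -0.304, 0.012], [0.477, -0.263, 0.108]]
side blue [239 296  28  20 183] [252.3 305.2] [ 0.2645 -0.2845  0.0192] [[0.251, -0.323, 0.011], [0.277, -0.244, 0.024]]
side green [268 177  25  17 195] [277.8 183.9] [0.6002 0.0065 0.1119] [[0.58, -0.006, 0.094], [0.65, 0.035, 0.121]]
side green [257 232  15  25 169] [265.7 243.9] [ 0.4098 -0.1611  0.0684] [[0.386, -0.179, 0.031], [0.446, -0.126, 0.08]]
side red [177 117   7   5  33] [180.2 119. ] [0.5219 0.5167 0.1904] [[0.508, 0.506, 0.181], [0.535, 0.531, 0.195]]
side red [253 165  29  31 424] [265.7 176.3] [0.613  0.0894 0.1013] [[0.588, 0.081, 0.027], [0.676, 0.124, 0.121]]
```

```bash
ls pics
```

```text
side0.npy
side0.png
sidec.png
top0.npy
top0.png
topc.png
wrist0.npy
wrist0.png
```

View pics/topc.png

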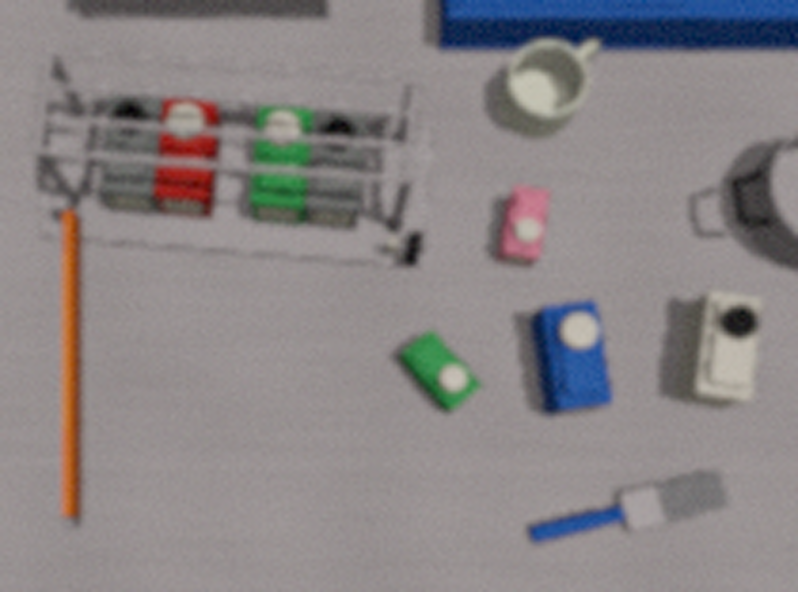

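View pics/sidec.png

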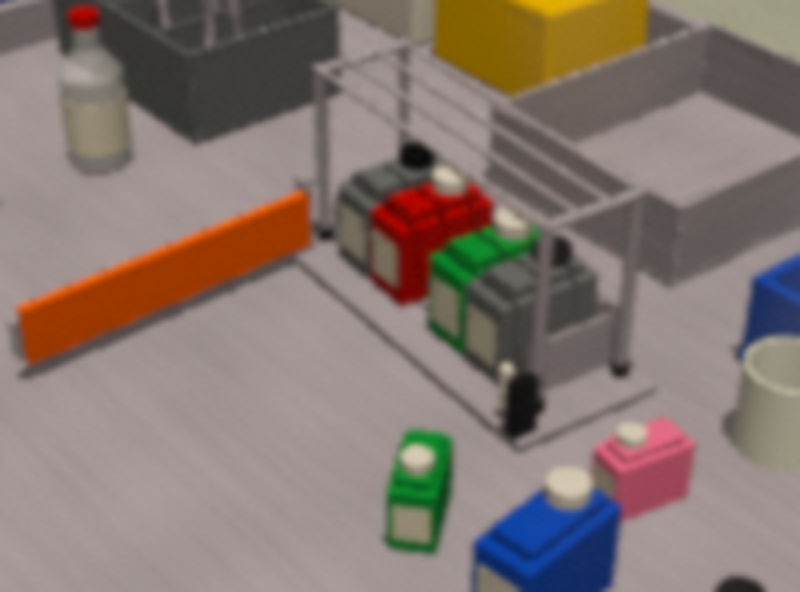

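Measured so far: bay yaw is about −5°, red is at about (0.65,0.11), green at about (0.64,0.015) and blue at about (0.43,−0.27). I'll go to the front at a safe height. From there I can check how the arm behaves at the edge of its reach, because I need a tilt and the rows have no tilt axis.

```bash
python3 -m jog '-60 55.5 -24.5 -10.5 0;-60 55.5 -24.5 -10.5 0;-60 55.5 -24.5 -10.5 0;-60 55.5 -24.5 -10.5 0;-60 55.5 -24.5 -10.5 0;-60 55.5 -24.5 -10.5 0;-60 55.5 -24.5 -10.5 0;-60 55.5 -24.5 -10.5 0;-60 55.5 -24.5 -10.5 0;-60 55.5 -24.5 -10.5 0;-60 55.5 -24.5 -10.5 0;-60 55.5 -24.5 -10.5 0;-60 55.5 -24.5 -10.5 0;-60 55.5 -24.5 -10.5 0;-60 55.5 -24.5 -10.5 0'
python3 - <<'E'
from h import *
s=observe();print(s['t'],s['tcp_pos'].round(3),s['eef_rot'].round(3),s['joint_pos'].round(3))
p,d=get_image("wrist");cv2.imwrite("pics/w1.png",p)
E
```

```text
t: 2.02
tcp_pos: [0.5489, -0.1019, 0.45]
eef_rot: [-3.141, -0.0, 1.481]
force: [0.5, 0.3, -0.2]
grip_width: 0.501
2.025 [ 0.549 -0.102  0.45 ] [-3.141 -0.     1.481] [-0.387 -0.058  1.448 -0.     1.753 -1.868]
```

View pics/w1.png

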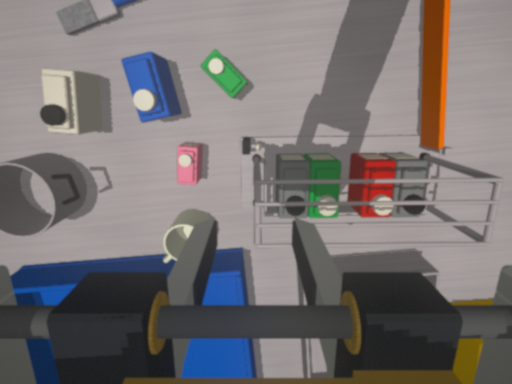

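The wrist view shows the row clearly. From left to right it is grey (293,185), green (323,185), red (372,185) and grey (405,185), with blue at (150,88). Now I'll command a pose past the reach limit at this height and see what happens to the orientation.

```bash
python3 -m jog '0 12 0 0 0;0 24 0 0 0;0 36 0 0 0;0 45 0 0 0;0 45 0 0 0;0 45 0 0 0;0 45 0 0 0;0 45 0 0 0;0 45 0 0 0'
python3 - <<'E'
from h import *
s=observe();print(s['t'],s['tcp_pos'].round(3),s['eef_rot'].round(3),s['joint_pos'].round(3))
E
```

```text
t: 3.2
tcp_pos: [0.9032, -0.1246, 0.4128]
eef_rot: [3.096, 0.003, 1.485]
force: [0.2, -0.4, 1.6]
grip_width: 0.498
3.2 [ 0.903 -0.125  0.413] [3.096e+00 3.000e-03 1.485e+00] [-0.263  0.992  0.126  0.006  1.978 -1.746]
```

It tilts slightly, 0.046 rad with the fingers forward. I'll push further out, then check whether the tilt survives coming back.

```bash
python3 -m jog '0 30 -20 0 0;0 30 -20 0 0;0 30 -20 0 0;0 30 -20 0 0'
python3 -c "
from h import *
s=observe();print(s['eef_rot'].round(3),s['joint_pos'].round(3))"
python3 -m jog '0 -12 0 0 0;0 -24 0 0 0;0 -30 0 0 0;0 -30 0 0 0;0 -30 0 0 0'
python3 -c "
from h import *
s=observe();print(s['eef_rot'].round(3),s['joint_pos'].round(3))"
```

```text
t: 3.7
tcp_pos: [0.9, -0.1179, 0.4451]
eef_rot: [3.055, 0.004, 1.484]
force: [-0.1, -0.6, -1.0]
grip_width: 0.5
[3.055 0.004 1.484] [-0.258  0.956  0.126  0.011  1.973 -1.737]
t: 4.32
tcp_pos: [0.6373, -0.0955, 0.4229]
eef_rot: [3.055, 0.005, 1.484]
force: [-0.2, -1.0, 1.3]
grip_width: 0.502
[3.055 0.005 1.484] [-0.332  0.089  1.348  0.016  1.619 -1.814]
```

The tilt persists because each call is based on the pose actually reached. So I can build tilt up at the edge of reach, roughly 0.01 rad per row. I'll do a longer run with a constant pull.

```bash
python3 -m jog '0 60 -5 0 0;0 90 -5 0 0;0 120 -5 0 0;0 120 -5 0 0;0 120 -5 0 0;0 120 -5 0 0;0 120 -5 0 0;0 120 -5 0 0;0 120 -5 0 0;0 120 -5 0 0;0 120 -5 0 0;0 120 -5 0 0;0 120 -5 0 0;0 120 -5 0 0'
python3 -c "
from h import *
s=observe();print(s['eef_rot'].round(3),s['joint_pos'].round(3))"
```

```text
t: 6.08
tcp_pos: [0.9577, -0.1105, 0.346]
eef_rot: [3.012, 0.005, 1.484]
force: [-1.0, 0.8, -0.1]
grip_width: 0.502
[3.012 0.005 1.484] [-0.236  1.068  0.126  0.014  1.819 -1.716]
```

Within one call the tilt saturates at about 0.04 rad. The orientation is re-based per call, so many short calls should be more efficient.

```bash
python3 -m jog '0 120 0 0 0' | grep -E "t:|rot|pos"; python3 -m jog '0 120 0 0 0'| grep -E "t:|rot|pos"; python3 -m jog '0 120 0 0 0;0 120 0 0 0'| grep -E "t:|rot|pos"
```

```text
t: 6.2
tcp_pos: [0.9723, -0.1106, 0.3371]
eef_rot: [2.974, 0.007, 1.484]
t: 6.32
tcp_pos: [0.9859, -0.1104, 0.3297]
eef_rot: [2.937, 0.007, 1.484]
t: 6.58
tcp_pos: [1.0025, -0.1094, 0.3192]
eef_rot: [2.894, 0.008, 1.483]
```

```bash
python3 - <<'E'
from h import *
for n in ["top","side"]:
    d=np.load(f"pics/{n}0.npy");W=pts(camera_model(n),d)
    if n=="top":
        for v in (0,5,10,20,30): print(v,W[v,280].round(3))
    else:
        for uv in ((350,60),(450,60),(450,130),(300,60)): print(uv,W[uv[1],uv[0]].round(3))
E
```

```text
0 [ 1.924 -0.138 -0.739]
5 [ 1.9   -0.138 -0.755]
10 [ 1.857 -0.137 -0.746]
20 [ 1.782 -0.137 -0.742]
30 [ 1.177 -0.091  0.066]
(350, 60) [1.972 0.876 0.027]
(450, 60) [1.986 0.22  0.196]
(450, 130) [ 1.981  0.113 -0.175]
(300, 60) [ 1.981  1.352 -0.099]
```

The wall is at x≈1.98, so there is plenty of room. I'll continue with single-row calls.

```bash
python3 -m jog '0 120 0 0 0' | grep -E "t:|rot|pos"; python3 -m jog '0 120 0 0 0'| grep -E "t:|rot|pos"; python3 -m jog '0 120 0 0 0'| grep -E "t:|rot|pos";python3 -m jog '0 120 0 0 0' | grep -E "t:|rot|pos"; python3 -m jog '0 120 0 0 0'| grep -E "t:|rot|pos"; python3 -m jog '0 120 0 0 0'| grep -E "t:|rot|pos"
```

```text
t: 6.7
tcp_pos: [1.0142, -0.1094, 0.3178]
eef_rot: [2.856, 0.009, 1.483]
t: 6.82
tcp_pos: [1.0251, -0.1093, 0.3193]
eef_rot: [2.817, 0.01, 1.483]
t: 6.95
tcp_pos: [1.0352, -0.1092, 0.323]
eef_rot: [2.779, 0.01, 1.483]
t: 7.08
tcp_pos: [1.0446, -0.1091, 0.329]
eef_rot: [2.741, 0.011, 1.482]
t: 7.2
tcp_pos: [1.0533, -0.1089, 0.3372]
eef_rot: [2.702, 0.012, 1.482]
t: 7.32
tcp_pos: [1.061, -0.1087, 0.3474]
eef_rot: [2.664, 0.012, 1.482]
```

```bash
python3 -m jog '0 120 0 0 0' | grep -E "rot"; python3 -m jog '0 120 0 0 0'| grep -E "rot"; python3 -m jog '0 120 0 0 0'| grep -E "t:|rot|pos"
python3 - <<'E'
from h import *
from scipy.spatial.transform import Rotation as Ro
s=observe();R=Ro.from_euler('xyz',s['eef_rot']).as_matrix();print(R.round(3),s['joint_pos'].round(3))
# measurements, bay: caps of row and planes from depth (top+side from the start)
for n in ["top","side"]:
    p=cv2.imread(f"pics/{n}0.png");d=np.load(f"pics/{n}0.npy");c=camera_model(n);W=pts(c,d)
    hsv=cv2.cvtColor(p,cv2.COLOR_BGR2HSV);H,S,V=[hsv[...,i].astype(int) for i in range(3)]
    # blue canister: all pixels within box in world, by height
    m=(abs(W[...,0]-.43)<.09)&(abs(W[...,1]+.275)<.055)&(W[...,2]>.095)&(W[...,2]<.111)
    pt=W[m][:,:2].astype(np.float32);print(n,'blue shoulder',len(pt),cv2.minAreaRect(pt))
    m=(abs(W[...,0]-.43)<.09)&(abs(W[...,1]+.275)<.055)&(W[...,2]>.114)
    print(' cap',m.sum(),W[m].mean(0))
    for nm,(x,y) in dict(red=(.65,.106),green=(.645,.015)).items():
        m=(abs(W[...,0]-x)<.06)&(abs(W[...,1]-y)<.035)&(W[...,2]>.122)&(W[...,2]<.14)&(S<90)&(V>120)
        print(nm,'cap',m.sum(),W[m].mean(0) if m.sum() else '')
E
```

```text
eef_rot: [2.626, 0.013, 1.482]
eef_rot: [2.589, 0.013, 1.481]
t: 7.7
tcp_pos: [1.0793, -0.1077, 0.3877]
eef_rot: [2.553, 0.013, 1.481]
[[ 0.089  0.829  0.552]
 [ 0.996 -0.067 -0.061]
 [-0.013  0.555 -0.831]] [-0.219  1.071  0.126  0.062  1.358 -1.699]
top blue shoulder 201 ((0.43249383568763733, -0.2718091607093811), (0.09552885591983795, 0.04633033648133278), 5.859260082244873)
 cap 72 [ 0.45288506 -0.26856025  0.12080516]
red cap 54 [0.66188875 0.10672666 0.13337321]
green cap 57 [0.65417392 0.01264579 0.13228894]
side blue shoulder 311 ((0.429912269115448, -0.27646830677986145), (0.09928272664546967, 0.04788298159837723), 4.706827163696289)
 cap 101 [ 0.44937704 -0.27173438  0.12146691]
red cap 53 [0.65611995 0.10441788 0.13219106]
green cap 58 [0.64803057 0.00992685 0.13248984]
```

Tilt is now 33.5°, which is enough. Gap measurements: caps are at red (0.660,0.106) and green (0.652,0.0115), so the bay yaw is about −4.8° and the gap about 40 mm. I'll write a helper that converts world targets into tool-axis shifts.

```bash
cat >> h.py <<'E'
from scipy.spatial.transform import Rotation as Ro
def to(*P):
    s=observe();R=Ro.from_euler('xyz',s['eef_rot']).as_matrix()
    print('t',s['t'],'tcp',s['tcp_pos'].round(4),'x',R[:,0].round(3),'z',R[:,2].round(3),'F',np.round(s['force'],1),'w',round(s['grip_width'],3))
    for p in P:
        q=R.T@(np.array(p)-s['tcp_pos']); print(p,'-> cm',(100*q).round(2),'rows',np.ceil(np.linalg.norm(q)/.0625))
E
python3 -c "
from h import *
to((.50,.072,.36),(.50,.072,.20))"
```

```text
t 7.7 tcp [ 1.0793 -0.1077  0.3877] x [ 0.089  0.996 -0.013] z [ 0.552 -0.061 -0.831] F [ 0.1  0.7 -0.5] w 0.498
(0.5, 0.072, 0.36) -> cm [ 12.75 -50.75 -30.79] rows 10.0
(0.5, 0.072, 0.2) -> cm [ 12.97 -59.64 -17.49] rows 11.0
```

```bash
python3 -m jog '12.75 -50.75 -30.8 0 1;12.75 -50.75 -30.8 0 1;12.75 -50.75 -30.8 0 1;12.75 -50.75 -30.8 0 1;12.75 -50.75 -30.8 0 1;12.75 -50.75 -30.8 0 1;12.75 -50.75 -30.8 0 1;12.75 -50.75 -30.8 0 1;12.75 -50.75 -30.8 0 1;12.75 -50.75 -30.8 0 1;13 -59.6 -17.5 0 1;13 -59.6 -17.5 0 1;13 -59.6 -17.5 0 1;13 -59.6 -17.5 0 1'
python3 - <<'E'
from h import *
to((.5,.072,.2))
p,d=get_image("wrist");cv2.imwrite("pics/w2.png",p);np.save("pics/w2.npy",d)
import json;c=camera_model("wrist");np.savez("pics/w2c.npz",**c)
W=pts(c,d)
hsv=cv2.cvtColor(p,cv2.COLOR_BGR2HSV);H,S,V=[hsv[...,i].astype(int) for i in range(3)]
for nm,m in dict(green=(H>50)&(H<75)&(S>150),red=((H<4)|(H>175))&(S>170)).items():
    k,l,st,ce=cv2.connectedComponentsWithStats(m.astype(np.uint8))
    for i in range(1,k):
        if st[i,4]>150:
            w=W[(l==i)&(d>0)];print(nm,st[i],np.nanpercentile(w,[2,50,98],axis=0).round(4).tolist())
E
```

```text
t: 9.45
tcp_pos: [0.4978, 0.0726, 0.1986]
eef_rot: [2.559, 0.013, 1.482]
force: [0.4, 0.8, 0.2]
grip_width: 0.003
t 9.45 tcp [0.4978 0.0726 0.1986] x [ 0.089  0.996 -0.013] z [ 0.547 -0.06  -0.835] F [0.4 0.8 0.2] w 0.003
(0.5, 0.072, 0.2) -> cm [-0.04  0.26  0.  ] rows 1.0
green [   0    0   35   87 2301] [[0.4105, -0.1305, 0.0152], [0.4263, -0.1182, 0.0574], [0.455, -0.1077, 0.0807]]
green [ 188  188   51   59 1966] [[0.5814, -0.0084, 0.0959], [0.5949, 0.0171, 0.1151], [0.6425, 0.0424, 0.1219]]
red [ 274  177   53   78 2557] [[0.5887, 0.0861, 0.0905], [0.6019, 0.1103, 0.1092], [0.6577, 0.1365, 0.1217]]
```

View pics/w2.png

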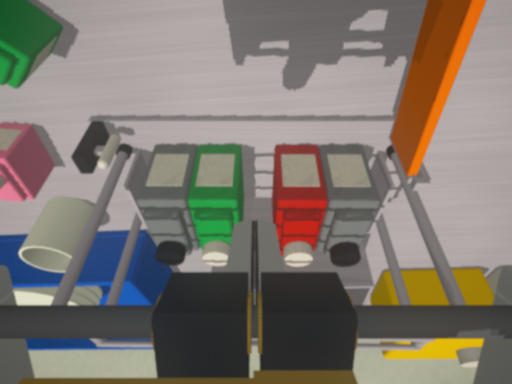

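The wrist picture shows green at (215,195) and red at (298,195), with the gap between columns 240 and 273. The closed fingers at about column 253 are lined up with it. The depth-derived gap centre matches my estimate, so I'll go down and in.

```bash
python3 -c "
from h import *
to((.526,.0694,.04),(.57,.0658,.04),(.632,.0606,.04))"
```

```text
t 9.5 tcp [0.4998 0.0724 0.2019] x [ 0.089  0.996 -0.013] z [ 0.551 -0.06  -0.832] F [-0.1  0.5  0.9] w 0.005
(0.526, 0.0694, 0.04) -> cm [ 0.15 -6.78 14.93] rows 3.0
(0.57, 0.0658, 0.04) -> cm [ 0.19 -3.1  17.38] rows 3.0
(0.632, 0.0606, 0.04) -> cm [ 0.22  2.08 20.83] rows 4.0
```

```bash
python3 -m jog '0.15 -6.8 14.9 0 1;0.15 -6.8 14.9 0 1;0.15 -6.8 14.9 0 1;0.2 -3.1 17.4 0 1;0.2 -0.5 19.1 0 1;0.2 2.1 20.8 0 1;0.2 2.1 20.8 0 1' 30
python3 - <<'E'
from h import *
to((.632,.0606,.04))
p,d=get_image("side");cv2.imwrite("pics/s3.png",cv2.resize(p[90:260,160:380],None,fx=3.6,fy=3.5,interpolation=cv2.INTER_CUBIC))
p,d=get_image("wrist");cv2.imwrite("pics/w3.png",p)
E
```

```text
t: 10.38
tcp_pos: [0.6366, 0.0595, 0.0432]
eef_rot: [2.548, 0.013, 1.48]
force: [-0.2, -0.1, 0.9]
grip_width: 0.008
t 10.375 tcp [0.6366 0.0595 0.0432] x [ 0.09   0.996 -0.013] z [ 0.556 -0.061 -0.829] F [-0.2 -0.1  0.9] w 0.008
(0.632, 0.0606, 0.04) -> cm [ 0.07 -0.57  0.  ] rows 1.0
```

View pics/s3.png

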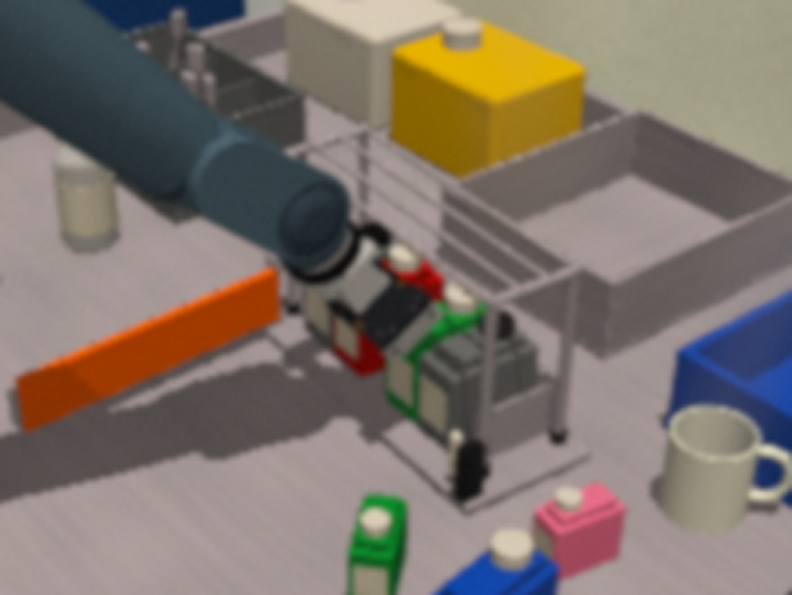

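View pics/w3.png

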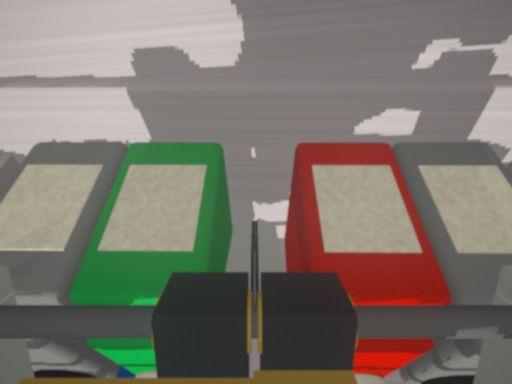

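The fingers are in the gap, touching nothing (force about 0). Now I'll open them gradually to push the pair apart.

```bash
python3 -m jog '0 0 0 0 0.7;0 0 0 0 0.6;0 0 0 0 0.5;0 0 0 0 0.4;0 0 0 0 0.3;0 0 0 0 0.2;0 0 0 0 0.1;0 0 0 0 0.04;0 0 0 0 0.02;0 0 0 0 0.02' 30
python3 - <<'E'
from h import *
to()
p,d=get_image("wrist");cv2.imwrite("pics/w4.png",p)
E
```

```text
t: 11.72
tcp_pos: [0.6309, 0.0596, 0.0388]
eef_rot: [2.557, 0.014, 1.481]
force: [-5.9, -4.9, 5.6]
grip_width: 0.488
t 11.725 tcp [0.6309 0.0596 0.0388] x [ 0.09   0.996 -0.014] z [ 0.549 -0.061 -0.834] F [-5.9 -4.9  5.6] w 0.488
```

View pics/w4.png

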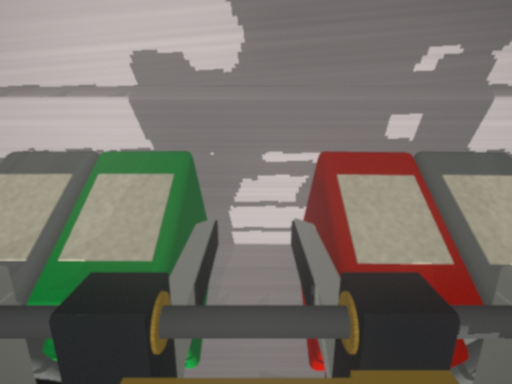

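The gap is now wide and both canisters stand straight. Next I'll relax the fingers and back out along their own axis.

```bash
python3 -m jog '0 0 0 0 0.4;0 0 0 0 0.7;0 0 -4 0 0.7;0 0 -9 0 0.7;0 0 -15 0 0.7;0 0 -21 0 0;0 0 -24 0 -0.6;0 0 -24 0 -0.6' 30
python3 - <<'E'
from h import *
to()
p,d=get_image("wrist");cv2.imwrite("pics/w5.png",p);c=camera_model("wrist");W=pts(c,d)
hsv=cv2.cvtColor(p,cv2.COLOR_BGR2HSV);H,S,V=[hsv[...,i].astype(int) for i in range(3)]
for nm,m in dict(green=(H>50)&(H<75)&(S>150),red=((H<4)|(H>175))&(S>170),orange=(H>4)&(H<14)&(S>180)).items():
    k,l,st,ce=cv2.connectedComponentsWithStats(m.astype(np.uint8))
    for i in range(1,k):
        if st[i,4]>150:
            w=W[(l==i)&(d>0)];print(nm,st[i],np.nanpercentile(w,[2,50,98],axis=0).round(4).tolist())
            if nm!='orange':
              for zlo,zhi in((.02,.09),(.09,.104),(.114,.124)):
                q=w[(w[:,2]>zlo)&(w[:,2]<zhi)]
                if len(q)>20:print(zlo,len(q),cv2.minAreaRect(q[:,:2].astype(np.float32)))
E
```

```text
t: 12.78
tcp_pos: [0.5001, 0.0751, 0.2418]
eef_rot: [2.55, 0.013, 1.482]
force: [0.1, 0.6, 0.5]
grip_width: 0.432
t 12.775 tcp [0.5001 0.0751 0.2418] x [ 0.089  0.996 -0.013] z [ 0.555 -0.06  -0.83 ] F [0.1 0.6 0.5] w 0.432
green [   0    0   59   57 2312] [[0.4109, -0.1385, 0.0281], [0.4257, -0.1204, 0.0659], [0.4502, -0.1081, 0.0762]]
0.02 2301 ((0.43129175901412964, -0.12855932116508484), (0.036226432770490646, 0.03686753287911415), 39.414493560791016)
green [ 176  158   46   56 1694] [[0.577, -0.0236, 0.0897], [0.5906, 0.0004, 0.1124], [0.6379, 0.0236, 0.1153]]
0.02 37 ((0.5781170725822449, -0.0030085183680057526), (0.036157384514808655, 0.002105744555592537), 86.79389953613281)
0.09 626 ((0.6211198568344116, -0.0006656665354967117), (0.05141667649149895, 0.0882820338010788), 85.9683609008789)
0.114 581 ((0.6150790452957153, -0.0005442555993795395), (0.036241985857486725, 0.05263102799654007), 84.25164794921875)
green [217 176  10  43 215] [[0.5957, 0.0155, 0.0996], [0.6293, 0.0211, 0.1011], [0.6749, 0.0257, 0.105]]
0.09 207 ((0.6359794735908508, 0.020579539239406586), (0.006957176141440868, 0.08537272363901138), 85.93675994873047)
red [ 279  151   51   71 2294] [[0.5861, 0.0941, 0.0851], [0.6027, 0.1207, 0.1042], [0.6692, 0.1479, 0.115]]
0.02 161 ((0.6114789843559265, 0.10696437209844589), (0.03760956972837448, 0.0885571837425232), 48.9522590637207)
0.09 979 ((0.6360858082771301, 0.11995275318622589), (0.051359910517930984, 0.09919845312833786), 83.9644546508789)
0.114 492 ((0.6350811123847961, 0.12099462002515793), (0.03569353371858597, 0.07417132705450058), 84.79129791259766)
orange [ 381    0   67  144 3320] [[0.4357, 0.2183, 0.0213], [0.4828, 0.2202, 0.0576], [0.5731, 0.223, 0.0814]]
```

View pics/w5.png

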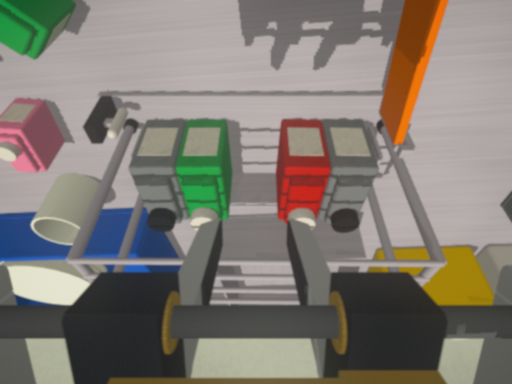

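The gap is now about 70 mm, centred at world (0.636, 0.059), and the bay canisters still stand straight. In the picture the inner edges of green and red are at columns 232 and 277. Next is blue. It is yawed about 10° from my tool, so I'll measure it closely.

```bash
python3 -c "
from h import *
to((.38,-.285,.21))"
```

```text
t 12.825 tcp [0.4996 0.075  0.2394] x [ 0.089  0.996 -0.013] z [ 0.551 -0.06  -0.832] F [-0.2 -0.4 -0.5] w 0.475
(0.38, -0.285, 0.21) -> cm [-36.88  -9.14  -1.97] rows 7.0
```

```bash
python3 -m jog '-36.9 -9.1 -2 0 -1;-36.9 -9.1 -2 0 -1;-36.9 -9.1 -2 0 -1;-36.9 -9.1 -2 0 -1;-36.9 -9.1 -2 0 -1;-36.9 -9.1 -2 0 -1;-36.9 -9.1 -2 0 -1;-36.9 -9.1 -2 0 -1'
cat > blue.py <<'E'
from h import *
import sys
to()
p,d=get_image("wrist");cv2.imwrite(sys.argv[1],p);c=camera_model("wrist");W=pts(c,d)
m=(abs(W[...,0]-.43)<.11)&(abs(W[...,1]+.28)<.09)
hsv=cv2.cvtColor(p,cv2.COLOR_BGR2HSV);H,S,V=[hsv[...,i].astype(int) for i in range(3)]
b=(H>105)&(H<128)&(S>120)
for lo,hi in((.086,.098),(.1,.11)):
    q=W[m&b&(W[...,2]>lo)&(W[...,2]<hi)]
    if len(q)>30:print(lo,len(q),cv2.minAreaRect(q[:,:2].astype(np.float32)),np.nanpercentile(q,[2,50,98],axis=0).round(4).tolist())
q=W[m&~b&(S<90)&(W[...,2]>.115)&(W[...,2]<.126)]
if len(q)>20: print('cap',len(q),q.mean(0).round(4),np.nanpercentile(q,[2,98],axis=0).round(4).tolist())
E
python3 blue.py pics/w6.png
```

```text
t: 13.82
tcp_pos: [0.397, -0.2687, 0.219]
eef_rot: [2.584, 0.012, 1.451]
force: [1.1, -0.9, 0.4]
grip_width: 1.001
t 13.825 tcp [ 0.397  -0.2687  0.219 ] x [ 0.119  0.993 -0.012] z [ 0.524 -0.073 -0.848] F [ 1.1 -0.9  0.4] w 1.001
0.086 1716 ((0.43014660477638245, -0.2708296477794647), (0.10179376602172852, 0.052627336233854294), 7.821554183959961) [[0.3784, -0.3007, 0.0869], [0.3904, -0.2645, 0.0923], [0.4693, -0.2421, 0.097]]
0.1 2062 ((0.4299761652946472, -0.2716062068939209), (0.08122280240058899, 0.040107548236846924), 7.914244651794434) [[0.3897, -0.2928, 0.1012], [0.4118, -0.2722, 0.1054], [0.4529, -0.2498, 0.1067]]
cap 781 [ 0.449  -0.2682  0.1209] [[0.436, -0.2832, 0.1155], [0.4665, -0.2533, 0.1227]]
```

View pics/w6.png

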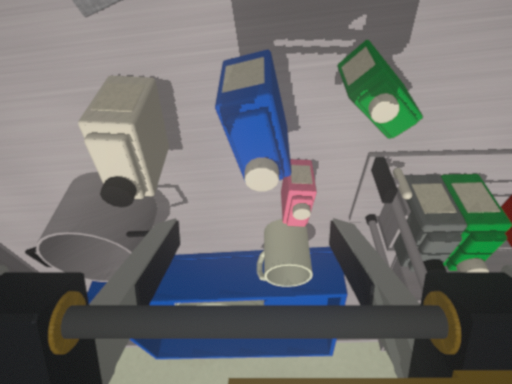

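Blue's middle is at (0.430,−0.271) with yaw +7.8°, and the arm reached its inner limit here. I'll check which joint limits it.

```bash
python3 - <<'E'
from h import *
s=observe();print(s['joint_pos'].round(3),s['t'])
p=cv2.imread("pics/top0.png");d=np.load("pics/top0.npy");W=pts(camera_model("top"),d)
m=(abs(W[...,0]-.44)<.1)&(abs(W[...,1]+.41)<.055)&(W[...,2]>.08)
print('white',cv2.minAreaRect(W[m][:,:2].astype(np.float32)))
# FK fit: planar 2-link from logged samples
import scipy.optimize as so
D=[([.245,1.558,1.339],.173,.626,.205,0),([-.058,1.448,1.753],.549,-.102,.45,0),([.992,.126,1.978],.903,-.1246,.4128,0),([1.071,.126,1.358],1.0793,-.1077,.3877,0)]
def f(p):
    a,b,L,h,o=p;r=[]
    for (q2,q3,q5),x,y,z,_ in D:
        rr=np.sqrt(x*x+y*y-.112**2)
        t=q2+q3+q5
        r+= [a*np.sin(q2)+b*np.sin(q2+q3)+L*np.sin(t)+o-rr, h+a*np.cos(q2)+b*np.cos(q2+q3)+L*np.cos(t)-z]
    return r
r=so.least_squares(f,[.45,.45,.25,.2,0]);print(r.x.round(3),np.round(r.fun,4))
E
```

```text
[-1.106 -0.524  2.299  0.516  1.085 -2.741] 13.875
white ((0.44240832328796387, -0.4185493290424347), (0.055411115288734436, 0.10436838865280151), 79.94664001464844)
[ 0.44   0.586  0.296  0.209 -0.015] [ 0.0218 -0.0013 -0.0117  0.0063 -0.0114 -0.0036  0.0014 -0.0014]
```

j6 is the limit here, not the reach, and it eases further forward. Plan: straddle blue's rear half and push that end to the right so blue turns to the tool's yaw (about −14°). Then look again and grip.

```bash
python3 -c "
from h import *
to((.46,-.269,.15),(.46,-.269,.052),(.46,-.299,.052))"
```

```text
t 13.875 tcp [ 0.3972 -0.2681  0.2193] x [ 0.118  0.993 -0.013] z [ 0.525 -0.073 -0.848] F [ 0.4  1.4 -0. ] w 1.001
(0.46, -0.269, 0.15) -> cm [0.74 1.63 9.18] rows 2.0
(0.46, -0.269, 0.052) -> cm [ 0.87 -3.56 17.49] rows 3.0
(0.46, -0.299, 0.052) -> cm [-2.11 -3.28 17.71] rows 3.0
```

```bash
python3 -m jog '0.75 1.6 9.2 0 -1;0.75 1.6 9.2 0 -1;0.85 -1 13 0 -1;0.85 -3.6 17.5 0 -1;0.85 -3.6 17.5 0 -1;0 -3.5 17.6 0 -1;-0.8 -3.4 17.6 0 -1;-1.5 -3.3 17.7 0 -1;-2.1 -3.3 17.7 0 -1;-2.1 -3.3 17.7 0 -1'
python3 -c "
from h import *
print(observe()['joint_pos'].round(3))"
python3 blue.py pics/w7.png
```

```text
t: 15.12
tcp_pos: [0.4776, -0.2866, 0.0724]
eef_rot: [2.627, 0.025, 1.417]
force: [-0.3, 0.4, 0.6]
grip_width: 0.994
[-0.914 -0.04   2.213  0.568  0.644 -2.741]
t 15.125 tcp [ 0.4776 -0.2866  0.0724] x [ 0.153  0.988 -0.025] z [ 0.483 -0.097 -0.87 ] F [-0.3  0.4  0.6] w 0.994
0.086 7446 ((0.42986565828323364, -0.27216169238090515), (0.1023581475019455, 0.052472300827503204), 6.943129539489746) [[0.3779, -0.301, 0.087], [0.3878, -0.2666, 0.0918], [0.4659, -0.2443, 0.0971]]
0.1 9104 ((0.4294780194759369, -0.2718050479888916), (0.08231835812330246, 0.03916826844215393), 7.479398250579834) [[0.3889, -0.2927, 0.1009], [0.4077, -0.2724, 0.1049], [0.4471, -0.2522, 0.1059]]
cap 4449 [ 0.4458 -0.2725  0.1203] [[0.4309, -0.3347, 0.1154], [0.4647, -0.2226, 0.1254]]
```

View pics/w7.png

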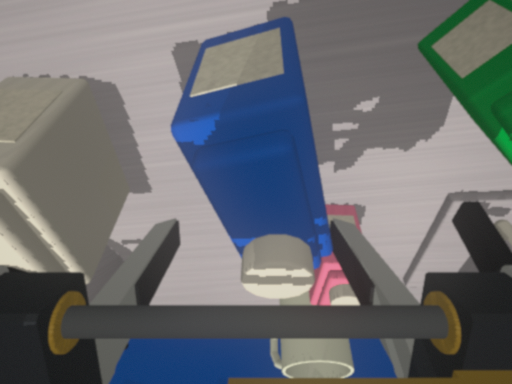

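It's still pinned at the j6 limit, and the orientation is drifting. The half-turned tool gives the same grasp and frees j6. Blue hasn't moved, since no contact was made. So I'll lift off, make the half turn, and at the same time restore the tilt and azimuth at the far reach on the left.

```bash
python3 -c "
from h import *
to((.478,-.287,.20),(.60,-.10,.36),(.70,.22,.42))"
```

```text
t 15.175 tcp [ 0.4775 -0.2862  0.0721] x [ 0.153  0.988 -0.025] z [ 0.483 -0.096 -0.87 ] F [0.4 0.5 0.3] w 0.995
(0.478, -0.287, 0.2) -> cm [ -0.39   6.35 -11.1 ] rows 3.0
(0.6, -0.1, 0.36) -> cm [ 19.56  22.46 -20.94] rows 6.0
(0.7, 0.22, 0.42) -> cm [ 52.56  30.16 -24.42] rows 11.0
```

```bash
python3 -m jog '-0.4 3.1 -5.5 0 -1;-0.4 6.3 -11 10 -1;6 12 -14 20 -1;13 18 -18 30 -1;19.5 22.5 -21 40 -1;25 24 -21.5 50 -1;30 25 -22 60 -1;35 26 -22.5 70 -1;40 27 -23 80 -1;45 28 -23.5 90 -1;50 29 -24 100 -1;52.5 30 -24.4 110 -1;52.5 30 -24.4 120 -1;52.5 30 -24.4 130 -1;52.5 30 -24.4 140 -1;52.5 30 -24.4 150 -1;52.5 30 -24.4 160 -1;52.5 30 -24.4 170 -1;52.5 30 -24.4 180 -1;52.5 30 -24.4 180 -1'
python3 -c "
from h import *
to();print(observe()['joint_pos'].round(3))"
```

```text
t: 17.68
tcp_pos: [0.6983, 0.22, 0.4183]
eef_rot: [-2.628, -0.022, -1.728]
force: [0.9, 0.1, 0.7]
grip_width: 1.0
t 17.675 tcp [0.6983 0.22   0.4183] x [-0.157 -0.987  0.022] z [ 0.482 -0.096 -0.871] F [0.9 0.1 0.7] w 1.0
[ 0.229  0.078  1.429 -0.223  1.169  1.99 ]
```

```bash
python3 -m jog '-14 -23 12 0 -1;-14 -23 12 0 -1;-14 -23 12 0 -1;-14 -23 12 0 -1;-16 -26 14 0 -1'
for i in 1; do python3 -m jog '-50 -95 20 0 -1' | grep -E "t:|pos|rot"; done
python3 -m jog '-50 -95 20 0 -1' | grep -E "t:|pos|rot"
python3 -m jog '-50 -95 20 0 -1' | grep -E "t:|pos|rot"
python3 -c "
from h import *
to();print(observe()['joint_pos'].round(3))"
```

```text
t: 18.3
tcp_pos: [0.9674, 0.315, 0.4217]
eef_rot: [-2.625, -0.024, -1.723]
force: [1.2, 0.1, -0.1]
grip_width: 0.998
t: 18.42
tcp_pos: [0.9887, 0.3212, 0.4182]
eef_rot: [-2.601, -0.013, -1.716]
t: 18.55
tcp_pos: [1.0003, 0.3241, 0.4078]
eef_rot: [-2.578, -0.002, -1.707]
t: 18.68
tcp_pos: [1.0107, 0.3273, 0.4179]
eef_rot: [-2.533, 0.017, -1.697]
t 18.675 tcp [1.0107 0.3273 0.4179] x [-0.126 -0.992 -0.017] z [ 0.569 -0.058 -0.821] F [-0.6  0.4  0.6] w 1.001
[ 0.261  1.04   0.129 -0.207  1.399  1.938]
```

```bash
python3 -m jog '-50 -95 20 0 -1' | grep -E "t:|pos|rot"
python3 -c "
from h import *
to((.60,.10,.40),(.40,-.28,.25))"
```

```text
t: 18.8
tcp_pos: [1.0199, 0.3309, 0.4231]
eef_rot: [-2.498, 0.032, -1.687]
t 18.8 tcp [1.0199 0.3309 0.4231] x [-0.116 -0.993 -0.032] z [ 0.599 -0.044 -0.799] F [-0.8 -0.4  0.6] w 1.0
(0.6, 0.1, 0.4) -> cm [ 27.85  32.08 -22.3 ] rows 8.0
(0.4, -0.28, 0.25) -> cm [ 68.36  52.69 -20.62] rows 15.0
```

Tilt is 36.9° at azimuth −4.2°, matching the bay, and a −3° turn levels the jaws. Now over to blue.

```bash
python3 -c "
from h import *
to((.47,-.269,.16))"; python3 -m jog '27.8 32 -22.3 -3 -1;27.8 32 -22.3 -3 -1;27.8 32 -22.3 -3 -1;27.8 32 -22.3 -3 -1;27.8 32 -22.3 -3 -1;27.8 32 -22.3 -3 -1;27.8 32 -22.3 -3 -1;27.8 32 -22.3 -3 -1;27.8 32 -22.3 -3 -1'
python3 -c "
from h import *
to((.47,-.269,.16))"
```

```text
t 18.8 tcp [1.0199 0.3309 0.4231] x [-0.116 -0.993 -0.032] z [ 0.599 -0.044 -0.799] F [-0.8 -0.4  0.6] w 1.0
(0.47, -0.269, 0.16) -> cm [66.75 52.67 -9.28] rows 14.0
t: 19.92
tcp_pos: [0.5978, 0.0995, 0.4013]
eef_rot: [-2.496, 0.001, -1.646]
force: [0.6, 0.5, 1.1]
grip_width: 1.0
t 19.925 tcp [0.5978 0.0995 0.4013] x [-0.075 -0.997 -0.001] z [ 0.6   -0.045 -0.799] F [0.6 0.5 1.1] w 1.0
(0.47, -0.269, 0.16) -> cm [37.72 22.48 13.24] rows 8.0
```

```bash
python3 -m jog '37.7 22.5 13.2 0 -1;37.7 22.5 13.2 0 -1;37.7 22.5 13.2 0 -1;37.7 22.5 13.2 0 -1;37.7 22.5 13.2 0 -1;37.7 22.5 13.2 0 -1;37.7 22.5 13.2 0 -1;37.7 22.5 13.2 0 -1'
python3 blue.py pics/w8.png
python3 -c "
from h import *
print(observe()['joint_pos'].round(3))
to((.462,-.268,.055),(.462,-.298,.055))"
```

```text
t: 20.92
tcp_pos: [0.4702, -0.2696, 0.1582]
eef_rot: [-2.498, 0.003, -1.649]
force: [0.3, 0.7, 0.2]
grip_width: 0.998
t 20.925 tcp [ 0.4702 -0.2696  0.1582] x [-0.078 -0.997 -0.003] z [ 0.598 -0.044 -0.8  ] F [0.3 0.7 0.2] w 0.998
0.086 2227 ((0.431144118309021, -0.27395614981651306), (0.1021229699254036, 0.05179945379495621), 6.4069366455078125) [[0.3802, -0.3029, 0.0899], [0.4307, -0.2732, 0.0916], [0.4818, -0.2455, 0.0932]]
0.1 2486 ((0.43125173449516296, -0.2738662660121918), (0.08484852313995361, 0.03994392603635788), 6.669566631317139) [[0.3896, -0.2951, 0.1013], [0.4259, -0.2748, 0.1045], [0.4723, -0.2521, 0.1061]]
cap 1723 [ 0.4506 -0.2714  0.1207] [[0.4359, -0.2864, 0.1189], [0.4657, -0.2566, 0.1222]]
[-0.993 -0.261  2.261  0.691  0.844  0.266]
t 20.975 tcp [ 0.47   -0.2701  0.1576] x [-0.079 -0.997 -0.003] z [ 0.598 -0.044 -0.801] F [-1.6  0.1 -0.4] w 0.999
(0.462, -0.268, 0.055) -> cm [-0.12  6.8   7.73] rows 2.0
(0.462, -0.298, 0.055) -> cm [2.88 6.6  7.86] rows 2.0
```

View pics/w8.png

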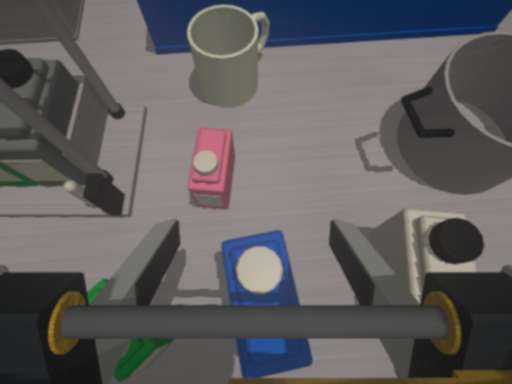

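The freed configuration works. The picture shows blue's cap at (260,269) between the open fingers, and blue's yaw is +6.5°. I'll lower the tool, straddling blue's rear, and nudge right 28 mm.

```bash
python3 -m jog '-0.1 3.4 3.9 0 -1;-0.1 6.8 7.7 0 -1;-0.1 6.8 7.7 0 -1;0.6 6.8 7.75 0 -1;1.3 6.7 7.8 0 -1;1.8 6.7 7.8 0 -1;2.2 6.7 7.8 0 -1;2.6 6.7 7.8 0 -1;2.9 6.6 7.9 0 -1;2.9 6.6 7.9 0 -1'
python3 blue.py pics/w9.png
```

```text
t: 22.22
tcp_pos: [0.465, -0.2968, 0.0579]
eef_rot: [-2.496, 0.0, -1.646]
force: [0.4, -0.2, -0.2]
grip_width: 0.996
t 22.225 tcp [ 0.465  -0.2968  0.0579] x [-0.075 -0.997 -0.   ] z [ 0.6   -0.045 -0.799] F [ 0.4 -0.2 -0.2] w 0.996
0.086 3536 ((0.43638163805007935, -0.277783066034317), (0.09217868000268936, 0.0533568412065506), 1.083041787147522) [[0.3927, -0.3042, 0.0899], [0.4432, -0.2983, 0.0919], [0.4815, -0.2518, 0.0935]]
0.1 7888 ((0.43336182832717896, -0.27813053131103516), (0.08079467713832855, 0.03967366740107536), 0.9781454205513) [[0.3946, -0.2974, 0.1024], [0.4104, -0.2799, 0.1052], [0.47, -0.2595, 0.1067]]
cap 6755 [ 0.4431 -0.2823  0.121 ] [[0.406, -0.3502, 0.1157], [0.4651, -0.2378, 0.1252]]
```

View pics/w9.png

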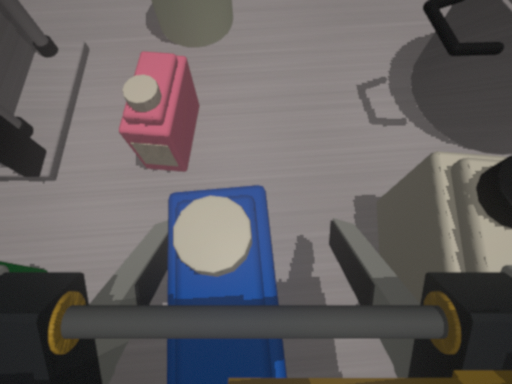

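Yaw has come down to about +1°. Another 6.5 mm should finish it. White, at the right of the picture, still has about 20 mm clearance.

```bash
python3 -m jog '0.3 0 0 0 -1;0.65 0 0 0 -1;0.65 0 0 0 -1'
python3 blue.py pics/w10.png
```

```text
t: 22.65
tcp_pos: [0.4644, -0.3035, 0.058]
eef_rot: [-2.496, 0.0, -1.646]
force: [0.2, 0.2, -0.3]
grip_width: 0.999
t 22.65 tcp [ 0.4644 -0.3035  0.058 ] x [-0.075 -0.997 -0.   ] z [ 0.6   -0.045 -0.799] F [ 0.2  0.2 -0.3] w 0.999
0.086 3445 ((0.4361983835697174, -0.2818705141544342), (0.0533287487924099, 0.09006715565919876), 87.87429809570312) [[0.3926, -0.3088, 0.09], [0.4428, -0.3025, 0.092], [0.4805, -0.2553, 0.0935]]
0.1 7823 ((0.43271970748901367, -0.281922310590744), (0.040306784212589264, 0.0799202024936676), 87.4670181274414) [[0.3941, -0.3019, 0.1023], [0.4089, -0.283, 0.1052], [0.4687, -0.2627, 0.1067]]
cap 6790 [ 0.4421 -0.2881  0.121 ] [[0.4054, -0.3568, 0.1158], [0.4639, -0.2445, 0.1253]]
```

Blue's yaw is now −2.3° against the tool's −4.3°, close enough for the pads to align it. I'll centre on it, come back 40 mm, and grip.

```bash
python3 -c "
from h import *
to((.425,-.281,.055))"
```

```text
t 22.7 tcp [ 0.4644 -0.3034  0.058 ] x [-0.075 -0.997 -0.   ] z [ 0.6   -0.045 -0.799] F [ 0.6 -0.  -0.3] w 0.999
(0.425, -0.281, 0.055) -> cm [-1.94  3.45 -2.23] rows 1.0
```

```bash
python3 -m jog '-1.95 0.5 -0.2 0 -1;-1.95 3.45 -2.2 0 -1;-1.95 3.45 -2.2 0 -1;-1.95 3.45 -2.2 0 0;-1.95 3.45 -2.2 0 0.6;-1.95 3.45 -2.2 0 1;-1.95 3.45 -2.2 0 1;-1.95 3.45 -2.2 0 1;-1.95 3.45 -2.2 0 1' 45
python3 blue.py pics/w11.png
python3 -c "
from h import *
print(observe()['joint_pos'].round(3))"
```

```text
t: 23.82
tcp_pos: [0.4253, -0.2807, 0.0549]
eef_rot: [-2.496, 0.0, -1.645]
force: [1.8, -0.6, -0.7]
grip_width: 0.573
t 23.825 tcp [ 0.4253 -0.2807  0.0549] x [-0.075 -0.997 -0.   ] z [ 0.6   -0.045 -0.799] F [ 1.8 -0.6 -0.7] w 0.573
0.086 4610 ((0.43134623765945435, -0.2804902195930481), (0.054261188954114914, 0.09915383160114288), 86.75779724121094) [[0.3818, -0.3071, 0.0896], [0.4047, -0.2784, 0.0922], [0.4769, -0.2525, 0.0938]]
0.1 9325 ((0.42965638637542725, -0.280443012714386), (0.04024164751172066, 0.08410787582397461), 86.64187622070312) [[0.3886, -0.2995, 0.1021], [0.4112, -0.2794, 0.1053], [0.4459, -0.2605, 0.1067]]
cap 5480 [ 0.4296 -0.2804  0.121 ] [[0.3651, -0.3134, 0.1156], [0.4637, -0.2421, 0.1253]]
[-1.114 -0.103  2.362  0.887  0.734 -0.105]
```

View pics/w11.png

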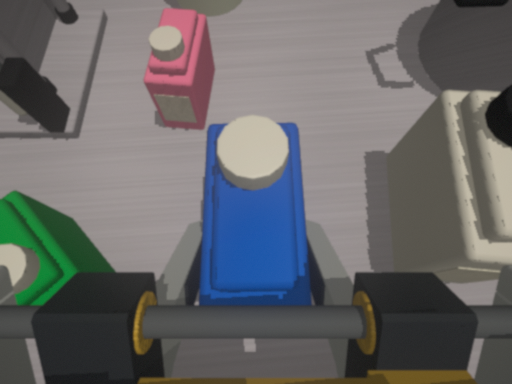

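Blue is gripped at 53.9 mm width, upright and level, with its cap at (253,152). Now I'll lift it.

```bash
python3 -c "
from h import *
to((.4255,-.281,.18),(.4865,.0714,.18),(.4865,.0714,.075))"
```

```text
t 23.875 tcp [ 0.4253 -0.2807  0.0549] x [-0.075 -0.997 -0.   ] z [ 0.6   -0.045 -0.799] F [ 1.2 -1.1 -0.7] w 0.571
(0.4255, -0.281, 0.18) -> cm [ 0.03 -7.55 -9.98] rows 3.0
(0.4865, 0.0714, 0.18) -> cm [-35.57 -10.3   -7.89] rows 7.0
(0.4865, 0.0714, 0.075) -> cm [-35.56  -3.98   0.5 ] rows 6.0
```

```bash
python3 -m jog '0 -2 -2.6 0 1;0 -5 -6.6 0 1;0 -7.5 -10 0 1;-4 -7.8 -9.7 0 1;-9 -8.2 -9.4 0 1;-14 -8.6 -9.1 0 1;-19 -9 -8.8 0 1;-24 -9.4 -8.5 0 1;-29 -9.8 -8.2 0 1;-33 -10.1 -8 0 1;-35.6 -10.3 -7.9 0 1;-35.6 -10.3 -7.9 0 1' 55
python3 - <<'E'
from h import *
to((.4865,.0714,.074),(.574,.0642,.074),(.574,.0642,.066))
p,d=get_image("wrist");cv2.imwrite("pics/w12.png",p)
p,d=get_image("side");cv2.imwrite("pics/s12.png",cv2.resize(p[90:260,160:380],None,fx=3.6,fy=3.5,interpolation=cv2.INTER_CUBIC))
E
```

```text
t: 25.38
tcp_pos: [0.4848, 0.0739, 0.178]
eef_rot: [-2.501, 0.001, -1.641]
force: [-0.3, 0.6, -3.8]
grip_width: 0.572
t 25.375 tcp [0.4848 0.0739 0.178 ] x [-0.07  -0.998 -0.001] z [ 0.596 -0.041 -0.802] F [-0.3  0.6 -3.8] w 0.572
(0.4865, 0.0714, 0.074) -> cm [0.24 6.07 8.45] rows 2.0
(0.574, 0.0642, 0.074) -> cm [ 0.35 -0.97 13.7 ] rows 3.0
(0.574, 0.0642, 0.066) -> cm [ 0.35 -0.49 14.34] rows 3.0
```

View pics/w12.png

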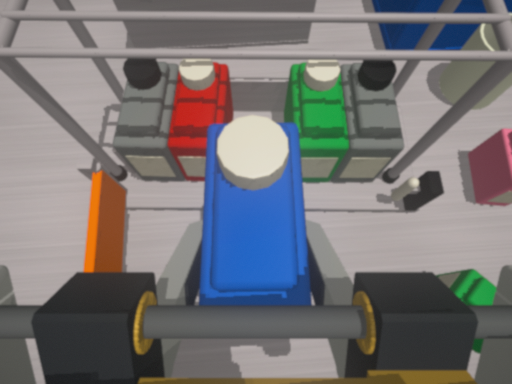

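View pics/s12.png

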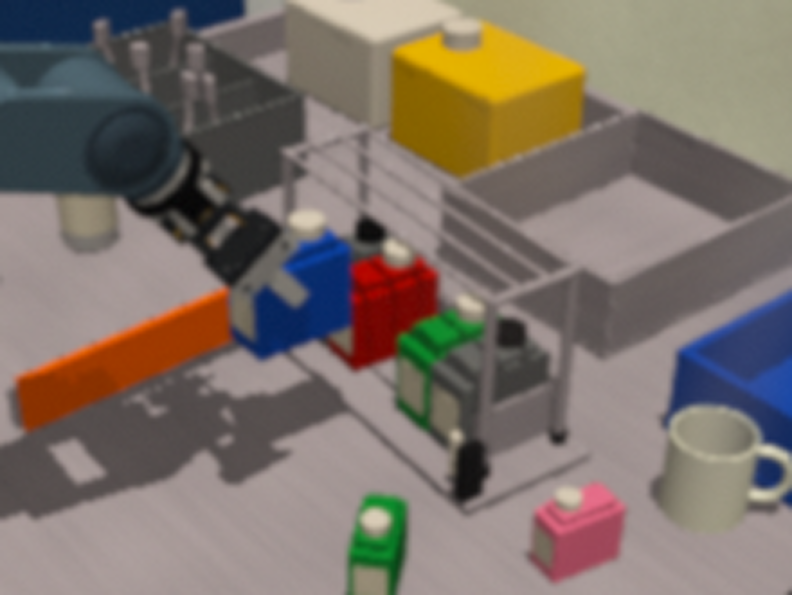

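Blue hangs upright, still clear of the bay. The gap in the row is visible at columns 230–290 of the wrist picture. I'll recheck the settled pose, then lower and slide in.

```bash
python3 -c "
from h import *
to((.4865,.0714,.074),(.574,.0642,.074),(.574,.0642,.067))"
```

```text
t 25.475 tcp [0.4853 0.0719 0.1786] x [-0.074 -0.997 -0.001] z [ 0.598 -0.044 -0.801] F [ 0.2 -0.7 -3.6] w 0.571
(0.4865, 0.0714, 0.074) -> cm [0.05 6.17 8.45] rows 2.0
(0.574, 0.0642, 0.074) -> cm [ 0.12 -0.86 13.71] rows 3.0
(0.574, 0.0642, 0.067) -> cm [ 0.12 -0.44 14.27] rows 3.0
```

```bash
python3 -m jog '0 3 4.2 0 1;0.05 6.2 8.45 0 1;0.05 6.2 8.45 0 1;0.05 4.4 9.8 0 1;0.1 2.6 11.1 0 1;0.1 0.9 12.4 0 1;0.1 -0.85 13.7 0 1;0.1 -0.85 13.7 0 1' 
python3 - <<'E'
from h import *
to((.574,.0642,.067))
p,d=get_image("wrist");cv2.imwrite("pics/w13.png",p)
E
```

```text
t: 26.48
tcp_pos: [0.5782, 0.0631, 0.0798]
eef_rot: [-2.49, 0.001, -1.647]
force: [0.0, -0.2, -3.2]
grip_width: 0.574
t 26.475 tcp [0.5782 0.0631 0.0798] x [-0.076 -0.997 -0.001] z [ 0.605 -0.046 -0.795] F [ 0.  -0.2 -3.2] w 0.574
(0.574, 0.0642, 0.067) -> cm [-0.08  1.12  0.76] rows 1.0
```

View pics/w13.png

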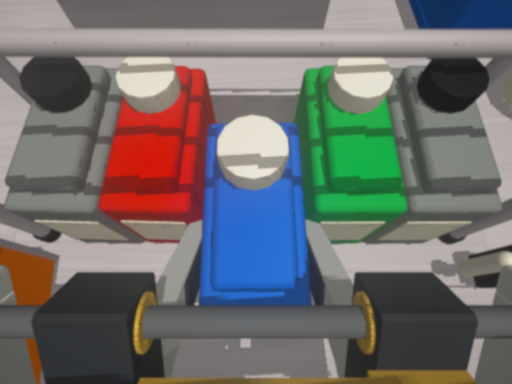

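Blue is well centred between red (columns ≤212) and green (columns ≥298). Now set it down and let go.

```bash
python3 -c "
from h import *
to((.571,.0644,.067))"
python3 -m jog '-0.05 0.4 0.25 0 1;-0.05 0.7 0.5 0 1;-0.05 0.7 0.5 0 1'
python3 -c "
from h import *
to((.571,.0644,.067))"
```

```text
t 26.525 tcp [0.5767 0.0635 0.0786] x [-0.075 -0.997 -0.001] z [ 0.603 -0.045 -0.796] F [-0.1  0.4 -2.9] w 0.572
(0.571, 0.0644, 0.067) -> cm [-0.05  1.16  0.57] rows 1.0
t: 26.9
tcp_pos: [0.572, 0.0651, 0.0671]
eef_rot: [-2.497, 0.001, -1.645]
force: [0.7, 0.1, -3.0]
grip_width: 0.574
t 26.9 tcp [0.572  0.0651 0.0671] x [-0.074 -0.997 -0.001] z [ 0.6   -0.044 -0.799] F [ 0.7  0.1 -3. ] w 0.574
(0.571, 0.0644, 0.067) -> cm [ 0.08  0.08 -0.05] rows 1.0
```

```bash
python3 -m jog '0 0.12 0.16 0 1;0 0.12 0.16 0 1' | grep -E "pos|force"
python3 -m jog '0 0.09 0.12 0 1;0 0.09 0.12 0 1' | grep -E "pos|force"
```

```text
tcp_pos: [0.5738, 0.065, 0.0669]
force: [-1.9, 1.5, 4.1]
tcp_pos: [0.5749, 0.0649, 0.0667]
force: [-5.8, 0.6, 11.0]
```

```bash
python3 -m jog '0 -0.05 -0.1 0 0;0 -0.1 -0.2 0 -0.2;0 -0.1 -0.2 0 -0.4;0 -0.1 -0.2 0 -0.4;0 0 -5 0 -0.4;0 0 -11 0 -0.4;0 0 -17 0 0.5;0 0 -20 0 1;0 0 -20 0 1' 40
python3 - <<'E'
from h import *
to()
p,d=get_image("wrist");cv2.imwrite("pics/w14.png",p);c=camera_model("wrist");W=pts(c,d)
np.save("pics/w14W.npy",W)
ux=np.array([.9966,-.083]);uy=np.array([.083,.9966])
hsv=cv2.cvtColor(p,cv2.COLOR_BGR2HSV);H,S,V=[hsv[...,i].astype(int) for i in range(3)]
m=(W[...,2]>.1)&(W[...,2]<.108)&(W[...,0]>.45)&(W[...,0]<.7)&(W[...,1]>-.12)&(W[...,1]<.24)
for nm,k in dict(green=(H>50)&(H<75)&(S>150),red=((H<4)|(H>175))&(S>170),blue=(H>105)&(H<128)&(S>120)).items():
    q=W[m&k][:,:2]-[.636,.059]
    b=np.stack([q@ux,q@uy],1)*1000
    print(nm,len(b),cv2.minAreaRect(b.astype(np.float32)),np.percentile(b,[1,99],axis=0).round(1).tolist())
E
```

```text
t: 28.52
tcp_pos: [0.4534, 0.0739, 0.2267]
eef_rot: [-2.489, 0.001, -1.645]
force: [-0.2, -0.4, -1.0]
grip_width: 0.418
t 28.525 tcp [0.4534 0.0739 0.2267] x [-0.074 -0.997 -0.001] z [ 0.605 -0.045 -0.795] F [-0.2 -0.4 -1. ] w 0.418
green 633 ((-3.4463577270507812, -61.50872039794922), (99.0112533569336, 50.82904815673828), 0.7042986154556274) [[-52.6, -86.8], [43.2, -36.4]]
red 676 ((-3.2733078002929688, 60.81917190551758), (51.582786560058594, 101.11024475097656), 88.58146667480469) [[-53.4, 35.7], [44.1, 86.8]]
blue 987 ((-60.176578521728516, 0.2557029724121094), (101.55182647705078, 52.0249137878418), 0.5369147062301636) [[-110.4, -25.4], [-11.8, 25.7]]
```

View pics/w14.png

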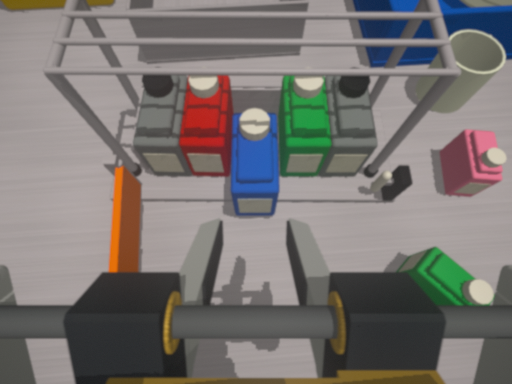

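The release is clean. Blue stands straight, middle at bay x≈−58 mm and centred (y≈0). The row fronts are at −53 and the gap is 72 mm. Now I'll shut the fingers and push blue's front.

```bash
python3 -c "
from h import *
to((.49,.0712,.055),(.5015,.0702,.055),(.566,.0649,.055),(.572,.0644,.055))"
```

```text
t 28.575 tcp [0.453  0.0738 0.2243] x [-0.074 -0.997 -0.001] z [ 0.602 -0.044 -0.797] F [ 0.2  0.4 -0.2] w 0.376
(0.49, 0.0712, 0.055) -> cm [-0.    7.26 15.74] rows 3.0
(0.5015, 0.0702, 0.055) -> cm [1.000e-02 6.340e+00 1.644e+01] rows 3.0
(0.566, 0.0649, 0.055) -> cm [ 0.06  1.18 20.34] rows 4.0
(0.572, 0.0644, 0.055) -> cm [ 0.07  0.7  20.7 ] rows 4.0
```

```bash
python3 -m jog '0 0 0 0 1;0 0 0 0 1;0 3.6 7.9 0 1;0 7.25 15.7 0 1;0 7.25 15.7 0 1;0 6.3 16.4 0 1;0 5.5 17.1 0 1;0 4.8 17.6 0 1;0 4 18.2 0 1;0 3.2 18.8 0 1;0 2.5 19.3 0 1;0.05 1.8 19.85 0 1;0.05 1.2 20.3 0 1;0.05 1.2 20.3 0 1' 40
cat > row.py <<'E'
from h import *
import sys
to()
p,d=get_image("wrist");cv2.imwrite(sys.argv[1],p);c=camera_model("wrist");W=pts(c,d)
ux=np.array([.9966,-.083]);uy=np.array([.083,.9966])
hsv=cv2.cvtColor(p,cv2.COLOR_BGR2HSV);H,S,V=[hsv[...,i].astype(int) for i in range(3)]
m0=(W[...,0]>.45)&(W[...,0]<.7)&(W[...,1]>-.12)&(W[...,1]<.24)
for nm,k in dict(green=(H>50)&(H<75)&(S>150),red=((H<4)|(H>175))&(S>170),blue=(H>105)&(H<128)&(S>120)).items():
  for lo,hi in ((.1,.108),(.114,.12)):
    q=W[m0&k&(W[...,2]>lo)&(W[...,2]<hi)][:,:2]-[.636,.059]
    if len(q)<30: continue
    b=np.stack([q@ux,q@uy],1)*1000
    print(nm,lo,len(b),'ang',round(cv2.minAreaRect(b.astype(np.float32))[2],1),np.percentile(b,[1,99],axis=0).round(1).tolist())
E
python3 row.py pics/w15.png
```

```text
t: 30.32
tcp_pos: [0.5655, 0.0649, 0.0546]
eef_rot: [-2.495, 0.001, -1.645]
force: [0.2, 0.4, -0.6]
grip_width: 0.003
t 30.325 tcp [0.5655 0.0649 0.0546] x [-0.074 -0.997 -0.001] z [ 0.6   -0.044 -0.798] F [ 0.2  0.4 -0.6] w 0.003
green 0.1 4559 ang 0.8 [[-52.4, -86.2], [46.5, -34.6]]
green 0.114 6854 ang 0.7 [[-41.8, -79.5], [35.2, -41.8]]
red 0.1 4548 ang 88.5 [[-53.0, 35.0], [45.5, 87.4]]
red 0.114 6807 ang 88.4 [[-42.4, 42.3], [34.7, 80.4]]
blue 0.1 4811 ang 1.0 [[-63.8, -25.2], [35.1, 27.2]]
blue 0.114 7156 ang 1.0 [[-53.1, -18.4], [6.8, 19.8]]
```

View pics/w15.png

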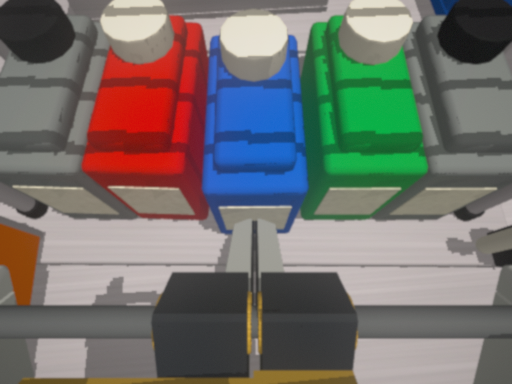

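Blue's front is at −63.8, about 11 mm to go. It is straight and centred in the picture at (255,130). I'll finish slowly, watching the force.

```bash
python3 -m jog '0 -0.4 0.3 0 1;0 -0.8 0.6 0 1;0 -0.88 0.66 0 1;0 -0.88 0.66 0 1' | grep -E "pos|force"
python3 row.py pics/w16.png
```

```text
tcp_pos: [0.5759, 0.0643, 0.0544]
force: [-1.3, 0.1, -0.6]
t 30.875 tcp [0.5759 0.0643 0.0544] x [-0.074 -0.997 -0.001] z [ 0.6   -0.044 -0.799] F [-1.3  0.1 -0.6] w 0.005
green 0.1 4813 ang 0.6 [[-52.0, -86.2], [47.1, -34.6]]
green 0.114 7398 ang 0.6 [[-41.5, -79.4], [35.5, -41.8]]
red 0.1 4787 ang 88.6 [[-52.7, 34.9], [45.7, 87.1]]
red 0.114 7350 ang 88.9 [[-42.2, 42.2], [34.9, 80.2]]
blue 0.1 4844 ang 0.6 [[-53.8, -25.2], [45.2, 27.2]]
blue 0.114 7283 ang 1.0 [[-43.3, -18.5], [16.4, 20.0]]
```

```bash
python3 -m jog '0 -0.06 0.045 0 1;0 -0.12 0.09 0 1;0 -0.12 0.09 0 1' | grep -E "pos|force"
python3 -m jog '0 -0.04 0.03 0 1;0 -0.04 0.03 0 1' | grep -E "pos|force"
python3 row.py pics/w17.png
```

```text
tcp_pos: [0.5773, 0.0642, 0.0544]
force: [-1.9, 0.2, -0.4]
tcp_pos: [0.5777, 0.0641, 0.0544]
force: [-1.8, 0.3, -0.3]
t 31.55 tcp [0.5777 0.0641 0.0544] x [-0.074 -0.997 -0.001] z [ 0.6   -0.044 -0.799] F [-1.8  0.3 -0.3] w 0.003
green 0.1 4842 ang 0.6 [[-51.9, -86.1], [46.9, -34.6]]
green 0.114 7458 ang 0.7 [[-41.5, -79.5], [36.0, -41.9]]
red 0.1 4845 ang 88.7 [[-52.6, 34.9], [46.1, 87.2]]
red 0.114 7456 ang 89.1 [[-42.2, 42.2], [35.3, 80.2]]
blue 0.1 4838 ang 0.6 [[-52.0, -25.2], [46.9, 27.2]]
blue 0.114 7282 ang 1.2 [[-41.6, -18.4], [18.7, 19.9]]
```

Blue's front is at −52.0 against −51.9 for green and −52.6 for red, so it is in line. I'll back off and measure the gate line for the swing.

```bash
python3 -m jog '0 0 -5 0 1;0 0 -10 0 1;0 0 -15 0 1;0 0 -20 0 1;0 0 -20 0 1' | grep -E "pos|force"
python3 - <<'E'
from h import *
for n in ("top","side"):
    p,d=get_image(n);cv2.imwrite(f"pics/{n}20.png",p);c=camera_model(n);W=pts(c,d)
    hsv=cv2.cvtColor(p,cv2.COLOR_BGR2HSV);H,S,V=[hsv[...,i].astype(int) for i in range(3)]
    m=(H>3)&(H<14)&(S>180)&(V>110)&(W[...,2]>(.078 if n=="top" else .03))&(W[...,2]<.09)&(W[...,0]<.62)&(W[...,1]<.3)
    q=W[m][:,:2].astype(np.float32);l=cv2.fitLine(q,cv2.DIST_HUBER,0,.01,.01).ravel()
    print(n,len(q),l.round(4),np.degrees(np.arctan2(l[1],l[0])),np.percentile(q,[1,99],axis=0).round(4).tolist())
    # catch block black
    m=(V<45)&(abs(W[...,0]-.545)<.04)&(W[...,1]<-.08)&(W[...,1]>-.16)&(W[...,2]>.03)&(W[...,2]<.09)
    q=W[m]; print('catch',len(q),np.percentile(q,[3,50,97],axis=0).round(3).tolist() if len(q) else '')
E
python3 row.py pics/w18.png
```

```text
tcp_pos: [0.4598, 0.073, 0.2214]
force: [0.5, 0.4, -0.0]
top 53 [0.9995 0.0306 0.446  0.219 ] 1.7509171 [[0.2781, 0.2136], [0.5717, 0.2264]]
catch 12 [[0.537, -0.12, 0.034], [0.543, -0.116, 0.072], [0.553, -0.114, 0.076]]
side 949 [0.9995 0.0327 0.4197 0.2193] 1.8711283 [[0.2753, 0.2115], [0.5774, 0.2276]]
catch 83 [[0.534, -0.126, 0.032], [0.547, -0.122, 0.057], [0.558, -0.118, 0.077]]
t 32.325 tcp [0.4582 0.0729 0.2148] x [-0.074 -0.997 -0.001] z [ 0.602 -0.044 -0.797] F [-0.6  0.5 -0.5] w 0.007
green 0.1 896 ang 0.3 [[-52.7, -87.0], [44.4, -35.9]]
green 0.114 1005 ang 0.6 [[-41.7, -79.2], [10.5, -43.8]]
red 0.1 889 ang 88.4 [[-53.2, 35.6], [43.3, 86.9]]
red 0.114 866 ang 89.1 [[-42.2, 43.3], [15.3, 79.0]]
blue 0.1 985 ang 1.1 [[-52.4, -25.4], [46.0, 26.2]]
blue 0.114 955 ang 1.6 [[-41.7, -17.6], [10.7, 17.9]]
```

View pics/w18.png

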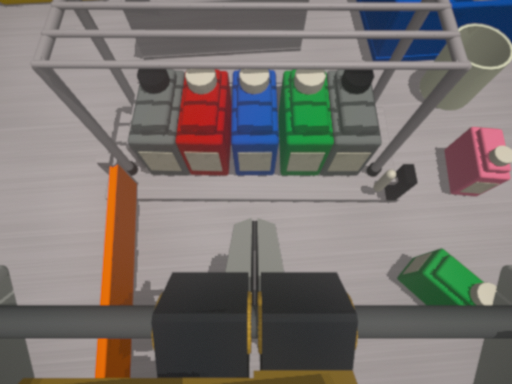

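The row is straight and blue is in line, with its front at −52.4 against −52.7 and −53.2. Gate: hinge at about (0.5835,0.2246), angle ≈1.455. I'll work out the arc.

```bash
cat > arc.py <<'E'
from h import *
H=np.array([.5835,.2246]);ux=np.array([.9966,-.083]);uy=np.array([.083,.9966])
def tcp(a,rho,z=.062,ex=0):
    g=(-np.sin(a)*ux-np.cos(a)*uy);n=(-np.cos(a)*ux+np.sin(a)*uy)
    p=H+rho*g+(.005+.0067*np.cos(a)+.0125*np.sin(a)+ex)*n
    return tuple(np.r_[p,z].round(4))
if __name__=="__main__":
    to((.43,.29,.21),(.43,.29,.062),tcp(1.455,.15,ex=.02),tcp(1.455,.15),*[tcp(a,.15+.07*(1.455-a)/1.455) for a in (1.25,1.05,.85,.65,.45,.3,.2,.12)])
E
python3 arc.py
```

```text
t 32.375 tcp [0.4577 0.0729 0.213 ] x [-0.075 -0.997 -0.001] z [ 0.599 -0.044 -0.8  ] F [-0.1 -0.4 -0.2] w 0.007
(0.43, 0.29, 0.21) -> cm [-21.44   3.69  -2.38] rows 4.0
(0.43, 0.29, 0.062) -> cm [-21.43  12.58   9.45] rows 5.0
(np.float64(0.4323), np.float64(0.2579), np.float64(0.062)) -> cm [-18.25  12.2    9.73] rows 4.0
(np.float64(0.433), np.float64(0.2379), np.float64(0.062)) -> cm [-16.26  12.03   9.86] rows 4.0
(np.float64(0.4237), np.float64(0.2054), np.float64(0.062)) -> cm [-12.95  12.58   9.45] rows 4.0
(np.float64(0.4219), np.float64(0.1701), np.float64(0.062)) -> cm [-9.42 12.51  9.5 ] rows 3.0
(np.float64(0.4284), np.float64(0.1331), np.float64(0.062)) -> cm [-5.78 11.77 10.05] rows 3.0
(np.float64(0.4439), np.float64(0.0963), np.float64(0.062)) -> cm [-2.22 10.31 11.14] rows 3.0
(np.float64(0.4685), np.float64(0.0621), np.float64(0.062)) -> cm [ 1.01  8.14 12.77] rows 3.0
(np.float64(0.4927), np.float64(0.0396), np.float64(0.062)) -> cm [ 3.07  6.08 14.31] rows 3.0
(np.float64(0.5112), np.float64(0.0265), np.float64(0.062)) -> cm [ 4.24  4.52 15.48] rows 3.0
(np.float64(0.5274), np.float64(0.0174), np.float64(0.062)) -> cm [ 5.02  3.18 16.49] rows 3.0
```

```bash
python3 -m jog '-5.5 1 -0.6 0 1;-11 2 -1.2 0 1;-16.5 3 -1.8 0 1;-21.4 3.7 -2.4 0 1;-21.4 3.7 -2.4 0 1;-21.4 8.2 3.5 0 1;-21.4 12.6 9.4 0 1;-21.4 12.6 9.4 0 1'
python3 arc.py
python3 - <<'E'
from h import *
print(observe()['joint_pos'].round(3))
p,d=get_image("side");cv2.imwrite("pics/s21.png",cv2.resize(p[60:260,100:360],None,fx=3,fy=3,interpolation=cv2.INTER_CUBIC))
E
```

```text
t: 33.38
tcp_pos: [0.43, 0.2781, 0.0658]
eef_rot: [-2.526, -0.002, -1.633]
force: [0.7, -0.1, 0.2]
grip_width: 0.005
t 33.375 tcp [0.43   0.2781 0.0658] x [-0.062 -0.998  0.002] z [ 0.576 -0.037 -0.817] F [ 0.7 -0.1  0.2] w 0.005
(0.43, 0.29, 0.21) -> cm [ -1.16  -8.27 -11.82] rows 3.0
(0.43, 0.29, 0.062) -> cm [-1.19  0.27  0.27] rows 1.0
(np.float64(0.4323), np.float64(0.2579), np.float64(0.062)) -> cm [ 2.   -0.07  0.52] rows 1.0
(np.float64(0.433), np.float64(0.2379), np.float64(0.062)) -> cm [ 3.99 -0.23  0.64] rows 1.0
(np.float64(0.4237), np.float64(0.2054), np.float64(0.062)) -> cm [7.29 0.37 0.22] rows 2.0
(np.float64(0.4219), np.float64(0.1701), np.float64(0.062)) -> cm [10.83  0.35  0.25] rows 2.0
(np.float64(0.4284), np.float64(0.1331), np.float64(0.062)) -> cm [14.48 -0.37  0.76] rows 3.0
(np.float64(0.4439), np.float64(0.0963), np.float64(0.062)) -> cm [18.06 -1.81  1.79] rows 3.0
(np.float64(0.4685), np.float64(0.0621), np.float64(0.062)) -> cm [21.32 -3.99  3.34] rows 4.0
(np.float64(0.4927), np.float64(0.0396), np.float64(0.062)) -> cm [23.42 -6.07  4.82] rows 4.0
(np.float64(0.5112), np.float64(0.0265), np.float64(0.062)) -> cm [24.61 -7.64  5.93] rows 5.0
(np.float64(0.5274), np.float64(0.0174), np.float64(0.062)) -> cm [25.42 -9.01  6.9 ] rows 5.0
[ 0.531 -0.082  2.304 -0.733  0.506  2.74 ]
```

View pics/s21.png

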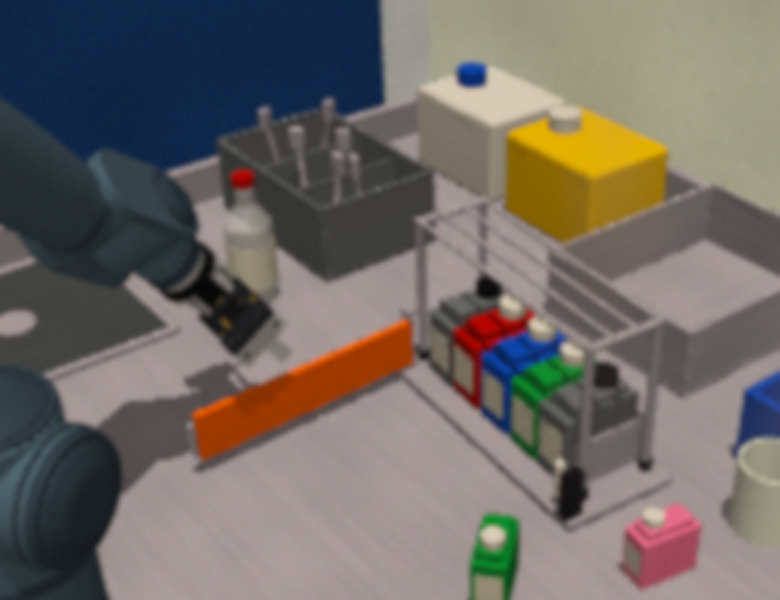

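The tool is left of the gate (the side view shows the tip behind the orange plate). I'll sweep the gate round in steps.

```bash
python3 -m jog '2 0 0.5 0 1;4 -0.2 0.6 0 1;5.7 0.1 0.4 0 1;7.3 0.3 0.2 0 1;9 0.3 0.2 0 1;10.8 0.3 0.3 0 1;12.6 0 0.5 0 1;14.5 -0.4 0.8 0 1;16.3 -1.1 1.3 0 1;18 -1.8 1.8 0 1;19.7 -2.9 2.6 0 1;21.3 -4 3.3 0 1;21.3 -4 3.3 0 1'
python3 arc.py | sed -n '1p;9,13p'
python3 - <<'E'
from h import *
p,d=get_image("side");cv2.imwrite("pics/s22.png",cv2.resize(p[60:260,100:360],None,fx=3,fy=3,interpolation=cv2.INTER_CUBIC))
E
```

```text
t: 35.05
tcp_pos: [0.4724, 0.0641, 0.0685]
eef_rot: [-2.516, 0.005, -1.636]
force: [0.9, 0.1, -0.4]
grip_width: 0.002
t 35.05 tcp [0.4724 0.0641 0.0685] x [-0.065 -0.998 -0.005] z [ 0.584 -0.034 -0.811] F [ 0.9  0.1 -0.4] w 0.002
(np.float64(0.4439), np.float64(0.0963), np.float64(0.062)) -> cm [-3.02  2.87 -1.24] rows 1.0
(np.float64(0.4685), np.float64(0.0621), np.float64(0.062)) -> cm [0.23 0.68 0.31] rows 1.0
(np.float64(0.4927), np.float64(0.0396), np.float64(0.062)) -> cm [ 2.31 -1.4   1.8 ] rows 1.0
(np.float64(0.5112), np.float64(0.0265), np.float64(0.062)) -> cm [ 3.5  -2.97  2.93] rows 1.0
(np.float64(0.5274), np.float64(0.0174), np.float64(0.062)) -> cm [ 4.3  -4.33  3.9 ] rows 2.0
```

View pics/s22.png

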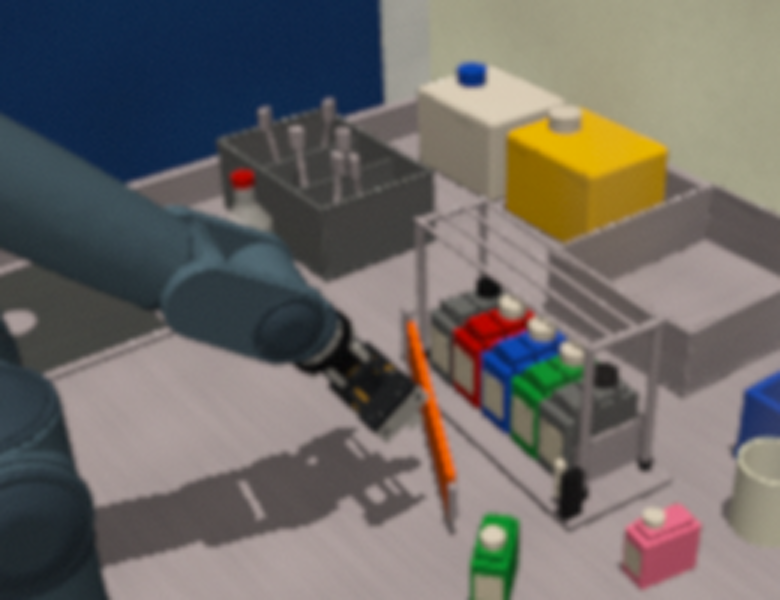

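The gate is following at about 0.45 rad and clear of the small green decoy. Now on towards shut.

```bash
python3 -m jog '1.2 -0.4 1 0 1;2.3 -1.4 1.8 0 1;2.9 -2.2 2.4 0 1;3.5 -3 2.9 0 1;4 -3.7 3.4 0 1;4.3 -4.3 3.9 0 1;4.3 -4.3 3.9 0 1' | grep -E "pos|force"
python3 - <<'E'
from arc import *
to(*[tcp(a,.225) for a in (.12,.07,.04,.02,0,-.01)])
E
```

```text
tcp_pos: [0.5274, 0.0192, 0.0623]
force: [-0.1, -0.3, -0.2]
t 35.975 tcp [0.5274 0.0192 0.0623] x [-0.062 -0.998 -0.005] z [ 0.585 -0.032 -0.81 ] F [-0.1 -0.3 -0.2] w 0.008
(np.float64(0.5252), np.float64(0.0069), np.float64(0.062)) -> cm [ 1.24  0.13 -0.07] rows 1.0
(np.float64(0.5368), np.float64(0.0041), np.float64(0.062)) -> cm [ 1.45 -0.82  0.62] rows 1.0
(np.float64(0.5438), np.float64(0.0028), np.float64(0.062)) -> cm [ 1.53 -1.39  1.03] rows 1.0
(np.float64(0.5485), np.float64(0.002), np.float64(0.062)) -> cm [ 1.58 -1.78  1.31] rows 1.0
(np.float64(0.5532), np.float64(0.0013), np.float64(0.062)) -> cm [ 1.62 -2.16  1.59] rows 1.0
(np.float64(0.5555), np.float64(0.001), np.float64(0.062)) -> cm [ 1.64 -2.35  1.72] rows 1.0
```

```bash
python3 -m jog '1.2 0 0 0 1;1.45 -0.8 0.6 0 1;1.5 -1.1 0.8 0 1;1.55 -1.4 1.05 0 1;1.55 -1.6 1.2 0 1;1.6 -1.8 1.3 0 1;1.6 -2 1.5 0 1;1.6 -2.15 1.6 0 1;1.6 -2.15 1.6 0 1' | grep -E "pos|force"
python3 - <<'E'
from h import *
to()
p,d=get_image("side");cv2.imwrite("pics/s23.png",cv2.resize(p[60:260,100:360],None,fx=3,fy=3,interpolation=cv2.INTER_CUBIC))
p,d=get_image("wrist");cv2.imwrite("pics/w23.png",p)
E
```

```text
tcp_pos: [0.553, 0.0018, 0.0618]
force: [0.1, -0.2, 0.1]
t 37.1 tcp [0.553  0.0018 0.0618] x [-0.061 -0.998 -0.005] z [ 0.585 -0.032 -0.81 ] F [ 0.1 -0.2  0.1] w 0.005
```

View pics/s23.png

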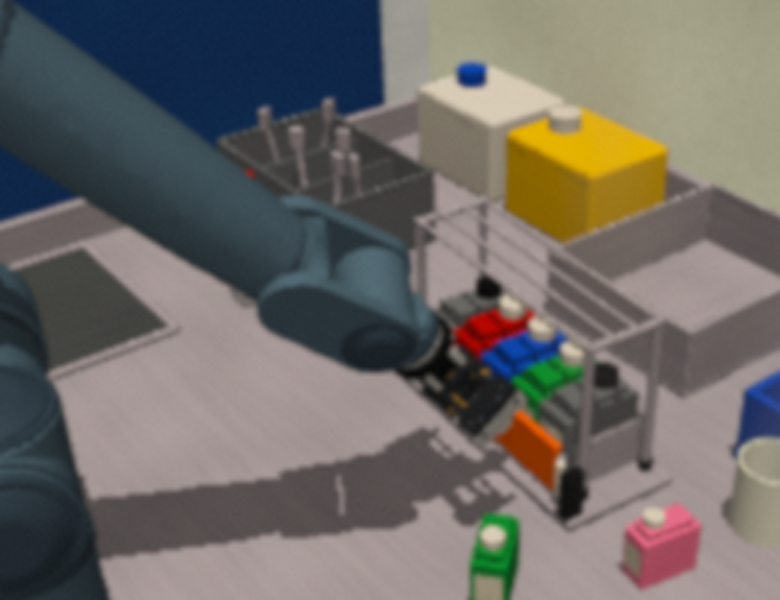

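View pics/w23.png

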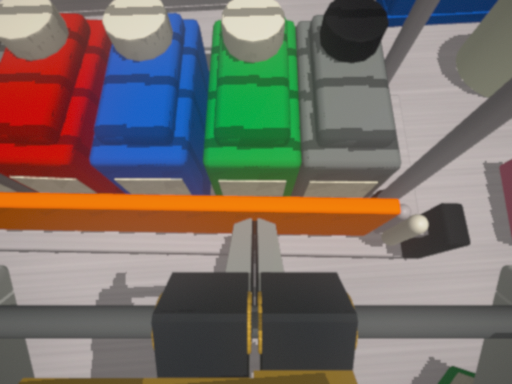

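The gate's free edge looks to be behind the roller at (418,225), and the force is zero. I'll measure the angle.

```bash
cat > gate.py <<'E'
from h import *
to()
ux=np.array([.9966,-.083]);uy=np.array([.083,.9966])
for n in ("wrist","top"):
    p,d=get_image(n);W=pts(camera_model(n),d)
    hsv=cv2.cvtColor(p,cv2.COLOR_BGR2HSV);H,S,V=[hsv[...,i].astype(int) for i in range(3)]
    k=(H>3)&(H<16)&(S>170)&(V>100)&(W[...,0]<.65)&(W[...,0]>.4)&(abs(W[...,1]-.07)<.18)&(W[...,2]>.078)&(W[...,2]<.09)
    q=W[k][:,:2]-[.636,.059];b=np.stack([q@ux,q@uy],1).astype(np.float32)*1000
    l=cv2.fitLine(b,cv2.DIST_HUBER,0,.01,.01).ravel()
    print(n,len(b),'angle rad',np.arctan(l[0]/l[1]).round(4),'x at y=0',(l[2]-l[3]*l[0]/l[1]).round(1),np.percentile(b,[1,99],axis=0).round(1).tolist())
E
python3 gate.py
```

```text
t 37.2 tcp [0.5529 0.0018 0.0619] x [-0.061 -0.998 -0.005] z [ 0.585 -0.032 -0.81 ] F [-0.5  0.1 -0.1] w 0.003
wrist 7101 angle rad -0.0035 x at y=0 -67.4 [[-71.5, -144.2], [-61.5, 82.7]]
top 154 angle rad -0.0004 x at y=0 -66.2 [[-70.2, -139.5], [-61.3, 147.8]]
```

The gate is at 0.00 rad with its mid-plane at x≈−66, so it has snapped shut. I'll back away and do the final checks.

```bash
python3 -m jog '0 0 -5 0 1;0 0 -10 0 1;0 0 -15 0 1;0 0 -21 0 0.5;0 0 -21 0 0.5;0 0 -21 0 0.5' | grep -E "t:|pos|force"
python3 gate.py; python3 row.py pics/w24.png
python3 - <<'E'
from h import *
p,d=get_image("side");cv2.imwrite("pics/s24.png",cv2.resize(p,None,fx=1.5,fy=1.5))
E
```

```text
t: 38.05
tcp_pos: [0.4298, 0.0083, 0.2317]
eef_rot: [-2.515, 0.005, -1.632]
force: [-0.4, -0.1, -0.4]
t 38.05 tcp [0.4298 0.0083 0.2317] x [-0.062 -0.998 -0.005] z [ 0.585 -0.032 -0.81 ] F [-0.4 -0.1 -0.4] w 0.244
wrist 1870 angle rad -0.0046 x at y=0 -68.9 [[-73.4, -143.1], [-63.2, 156.7]]
top 162 angle rad -0.0024 x at y=0 -66.2 [[-70.0, -139.1], [-60.7, 152.2]]
t 38.15 tcp [0.4293 0.0087 0.2291] x [-0.061 -0.998 -0.007] z [ 0.581 -0.03  -0.813] F [ 0.2  0.3 -0.3] w 0.253
green 0.1 829 ang 0.6 [[-51.7, -87.5], [46.0, -36.0]]
green 0.114 1109 ang 0.3 [[-39.7, -81.0], [16.7, -43.1]]
red 0.1 913 ang 88.8 [[-53.2, 34.8], [45.3, 86.9]]
red 0.114 1236 ang 88.7 [[-42.8, 42.1], [34.8, 80.0]]
blue 0.1 964 ang 1.3 [[-52.7, -26.5], [46.1, 26.1]]
blue 0.114 1272 ang 1.1 [[-42.1, -18.8], [34.8, 19.0]]
```

View pics/w24.png

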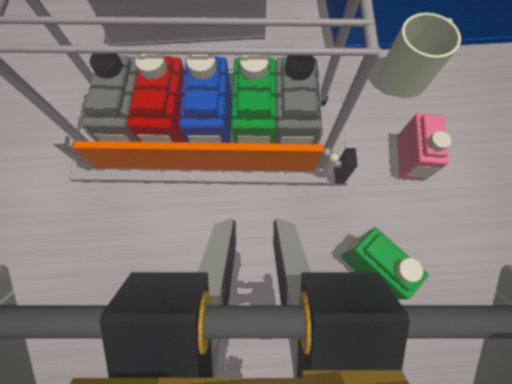

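View pics/s24.png

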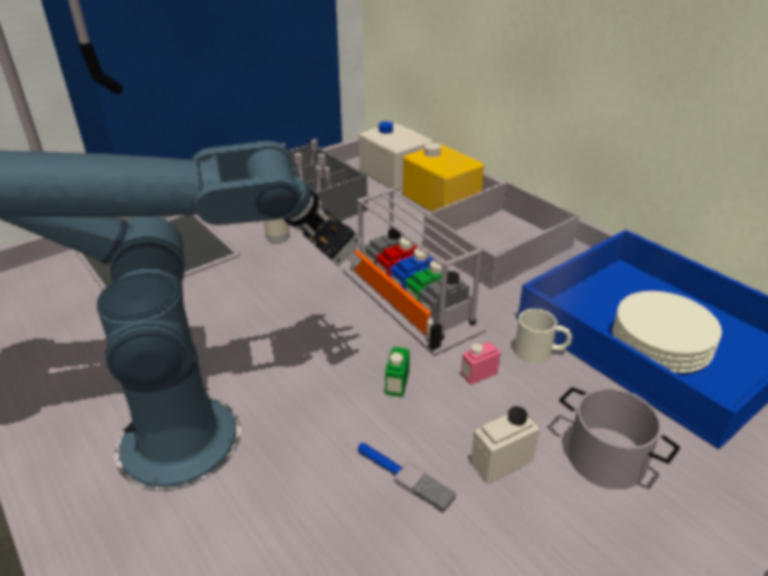

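The gate is shut behind the roller (at about (336,160) in the wrist picture). All five canisters stand in line, and the mug, pot, brush, white canister and decoys look where they were. The robot is touching nothing, so I'm handing in.

```bash
python3 -c "
from station import *
print(hand_in())"
```

```text
the job is handed in; nothing more can be done
None
```

I put the blue canister back in the row and shut the gate until it snapped. The job was handed in at about 38 s of the 72 s allowed, with the gripper partly open, clear of everything, and no force on it.

**What I did:**
- **Tilt:** the move rows have no tilt axis, so I tilted the tool about 35° forward with short moves past the arm's reach limit. The tilt carried over between calls.
- **Parting the row:** I opened the fingers in the gap, which widened it from about 40 mm to about 70 mm.
- **Blue canister:** I turned it about 9° on the bench with a finger so it lined up with the gripper. I then lifted it in upright, let go, and pushed its front until it was in line with the others.
- **Gate:** I pushed the gate round from about 1.45 rad to shut.

**Last checks:**
- **Row:** the fronts are at about bay x = −52.7 mm (blue), −53.2 (red) and −51.7 (green), against a home value of −52.5. All five stand upright in the bay.
- **Gate:** the wrist and top views give an angle of −0.005 and −0.002 rad, so it is shut and past the roller. They disagree by 2.7 mm on the gate plane, x = −68.9 and −66.2 against −66 expected; I put that down to calibration and depth error.
- **Other objects:** by eye, everything else on the bench is where it was. I did not measure this.

**What went wrong on the way:** joint 6 hit its range limit on the first approach to blue. That cost a half turn of the tool and a second tilt, but nothing was touched. It also pinned while getting behind the gate, where the pose came out slightly off but still worked.

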